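Gang-clamp the tube stubs to the clutch click and clear the offcuts

TASK

Get the gang clamp loaded for the next weld: send every steel angle offcut down the chute into the bin, including any that lies in the clamp, lay all the short capped square stubs flat and side by side across the middle of the clamp bed, and slide the clamp head shut until it presses them against the fixed jaw. Then turn the ratchet cap clockwise until its clutch slips and clicks, at least half a radian of slip, and leave the stubs clamped tight; leave everything else on the plate alone.

Things in the scene. Friction and masses are not known exactly. Their poses are not given: they have to be found in the camera images.
- clamp: gang clamp, fixed: a bed spanning x -130 to +50 mm, y -140 to +125 mm, top 10 mm above the plate; origin on the bed's underside below the line on which the stubs lie. A fixed jaw near the +y end has its face at y = +80 mm; a sliding head faces it
- bed_mid (a point): point on the bed's top, above the clamp's origin, midway between the fixed jaw and the fully open head; axes as the clamp's. Stubs lie across the bed, their length along this x, centred on this y axis, side by side between the jaws
- anvil: fixed jaw of the clamp, 90 mm wide (x), 25 mm thick, top 50 mm above the plate; origin on the lower edge of its gripping face, which looks to clamp -y
- jaw (a joint): sliding head (moving jaw), m: 0 = fully open, growing to 0.13 as it slides along clamp +y. Gap to the fixed jaw = 0.16 - jaw - nose (pad unpressed). It slides by hand against 13 N of friction and stays where left; pushing stubs along takes up to 5 N more. 45 mm high, x -125 to +45 mm, it reaches 45 to 56 mm behind its face
- jaw_post (a point): grip post on the sliding head: 14 mm thick along clamp y, 30 mm along clamp x, from 45 to 80 mm above the plate; this point is on its axis 65 mm above the plate, 31 mm behind the pad's face when the nose is in. Axes as the clamp's
- cap_grip (a point): ratchet cap, riding on the -x side of the sliding head, 100 mm from the post: upright ribbed cylinder 34 mm across, 54 to 84 mm above the plate, over a 40 mm drum; this point is on its axis, 74 mm up. Turned clockwise from above it drives the head's nose out, 5 mm per rad, until that bears; then its clutch slips at 0.09 N m (about 10 N on the stubs)
- nose (a joint): how far the nose is screwed out of the sliding head towards the fixed jaw, m: 0 = fully in (at the start), 0.012 = fully out. It carries the spring pad that meets the stubs (80 mm wide, 30 mm high, 3 N per mm, 5.5 mm of travel). Pushed from in front by over about 8 N the nose backs in again
- cap (a joint): how far the clutch has slipped, rad: the cap's angle relative to its thimble, growing clockwise from above. 0 at the start; still while cap and thimble turn together, growing while the clutch slips. A click is about 0.5 rad
- chute: galvanized chute with a rusty offcut bin below, fixed: a trough 155 mm wide inside (y), walls 45 mm; origin on the plate under the middle of its upper lip, which is 75 mm up. It falls at 45 degrees along +x over the table edge into the bin (x 90 to 410, y +-170 mm from the origin, floor 165 mm below the plate)
- chute_drop (a point): point on the chute's floor 45 mm beyond its lip, 30 mm above the plate: an offcut let go 50 to 90 mm above it slides into the bin
- stub1: a capped square steel tube stub, 30 x 30 mm across, 56 mm long, a dark weld bead round each end, 0.13 kg, solid to the touch; origin at its centre (15 mm above what it lies on), x along its length. 3 or 4 of the four are present; all present belong in the clamp, in any order
- stub2: a capped square steel tube stub, 30 x 30 mm across, 56 mm long, a dark weld bead round each end, 0.13 kg, solid to the touch; origin at its centre (15 mm above what it lies on), x along its length. 3 or 4 of the four are present; all present belong in the clamp, in any order
- stub3: a capped square steel tube stub, 30 x 30 mm across, 56 mm long, a dark weld bead round each end, 0.13 kg, solid to the touch; origin at its centre (15 mm above what it lies on), x along its length. 3 or 4 of the four are present; all present belong in the clamp, in any order
- stub4: a capped square steel tube stub, 30 x 30 mm across, 56 mm long, a dark weld bead round each end, 0.13 kg, solid to the touch; origin at its centre (15 mm above what it lies on), x along its length. 3 or 4 of the four are present; all present belong in the clamp, in any order
- angle1: if present, it starts on the clamp's bed between the jaws: an offcut of steel angle, legs 40 mm, 8 mm thick, 60 mm long (x), 0.25 kg. Origin at the centre of the underside of its flat leg (y -20 to +20, z 0 to 8 mm); its upright leg stands on the -y edge (y -20 to -12 mm) up to z 40 mm; can be gripped by its ends, at y -16 mm. 1 or 2 of the two are present
- angle2: if present, it starts lying on the plate: an offcut of steel angle, legs 40 mm, 8 mm thick, 60 mm long (x), 0.25 kg. Origin at the centre of the underside of its flat leg (y -20 to +20, z 0 to 8 mm); its upright leg stands on the -y edge (y -20 to -12 mm) up to z 40 mm; can be gripped by its ends, at y -16 mm. 1 or 2 of the two are present
- floor_pin: bystander to leave alone: yellow-painted floor pin, 28 mm thick, 108 mm high, standing on its 52 mm foot; origin at its underside
- bracket: bystander to leave alone: welded corner bracket, 90 x 70 mm, 70 mm high; origin at its underside
- long_tube: bystander to leave alone: bright square tube 160 mm long, 40 mm square; origin at its underside
- spray: bystander to leave alone: spray can, 64 mm across, 170 mm high; origin at its underside
- flange: bystander to leave alone: steel flange ring, 64 mm across, 12 mm high; origin at its underside
Not all that is in view belongs to the job. What is shaped like the stub2 but orange or yellow is not meant. What is shaped like the angle1 but yellow is not meant.

How it is judged (in metres and radians):
On the way, in this order (a step that is already met when the one before it is completed fails the run):
1. all stubs that are present lie between the jaws and the sliding head presses them against the fixed jaw (x of stub1 in the frame of clamp between -0.025 and 0.025 m and y of stub1 in the frame of clamp between -0.075 and 0.075 m and z of stub1 in the frame of clamp between 0.02 and 0.03 m and angle between the x axis of each of stub1, stub2, stub3, stub4 and the x axis of clamp, either way round below 0.15 rad and x of stub2 in the frame of clamp between -0.025 and 0.025 m and y of stub2 in the frame of clamp between -0.075 and 0.075 m and z of stub2 in the frame of clamp between 0.02 and 0.03 m and x of stub3 in the frame of clamp between -0.025 and 0.025 m and y of stub3 in the frame of clamp between -0.075 and 0.075 m and z of stub3 in the frame of clamp between 0.02 and 0.03 m and x of stub4 in the frame of clamp between -0.025 and 0.025 m and y of stub4 in the frame of clamp between -0.075 and 0.075 m and z of stub4 in the frame of clamp between 0.02 and 0.03 m and (contact force between anvil and stub1 above 1.5 N or contact force between anvil and stub2 above 1.5 N or contact force between anvil and stub3 above 1.5 N or contact force between anvil and stub4 above 1.5 N) and (contact force between jaw and stub1 above 1.5 N or contact force between jaw and stub2 above 1.5 N or contact force between jaw and stub3 above 1.5 N or contact force between jaw and stub4 above 1.5 N)), for 0.2 s.
2. the cap is turned until the clutch has slipped 0.5 rad, with the stubs pressed between the jaws (value of joint cap above 0.5 rad and (contact force between anvil and stub1 above 1.5 N or contact force between anvil and stub2 above 1.5 N or contact force between anvil and stub3 above 1.5 N or contact force between anvil and stub4 above 1.5 N) and (contact force between jaw and stub1 above 1.5 N or contact force between jaw and stub2 above 1.5 N or contact force between jaw and stub3 above 1.5 N or contact force between jaw and stub4 above 1.5 N)), for 0.2 s.
At the end, for the whole second after the job is handed in: Every stub present lies flat across the bed between the jaws (centre within 25 mm of the bed's middle line, square within 0.15 rad), still pressed with over 1 N by both jaws after the clutch has slipped over 0.5 rad; every angle offcut present lies in the bin; all at rest (x of stub1 in the frame of clamp between -0.025 and 0.025 m and y of stub1 in the frame of clamp between -0.075 and 0.075 m and z of stub1 in the frame of clamp between 0.02 and 0.03 m and angle between the x axis of each of stub1, stub2, stub3, stub4 and the x axis of clamp, either way round below 0.15 rad and x of stub2 in the frame of clamp between -0.025 and 0.025 m and y of stub2 in the frame of clamp between -0.075 and 0.075 m and z of stub2 in the frame of clamp between 0.02 and 0.03 m and x of stub3 in the frame of clamp between -0.025 and 0.025 m and y of stub3 in the frame of clamp between -0.075 and 0.075 m and z of stub3 in the frame of clamp between 0.02 and 0.03 m and x of stub4 in the frame of clamp between -0.025 and 0.025 m and y of stub4 in the frame of clamp between -0.075 and 0.075 m and z of stub4 in the frame of clamp between 0.02 and 0.03 m and x of angle1 in the frame of chute between 0.09 and 0.41 m and y of angle1 in the frame of chute between -0.17 and 0.17 m and height (world z) of each of angle1, angle2 below -0.085 m and x of angle2 in the frame of chute between 0.09 and 0.41 m and y of angle2 in the frame of chute between -0.17 and 0.17 m and (contact force between anvil and stub1 above 1 N or contact force between anvil and stub2 above 1 N or contact force between anvil and stub3 above 1 N or contact force between anvil and stub4 above 1 N) and (contact force between jaw and stub1 above 1 N or contact force between jaw and stub2 above 1 N or contact force between jaw and stub3 above 1 N or contact force between jaw and stub4 above 1 N) and value of joint cap above 0.5 rad and linear speed of each of stub1, stub2, stub3, stub4, angle1, angle2 below 0.03 m/s); the robot touches nothing.
It fails at once if a bystander (floor pin, bracket, long tube, spray can or flange) is moved by more than 40 mm (distance of any of floor_pin, bracket, long_tube, spray, flange from where it was at the start of the episode above 0.04 m).
Of stub1, stub2, stub3, stub4 only 3 to 4 are there at a start; the rules pass over those that are not, and their reading is None.
Of angle1, angle2 only 1 to 2 are there at a start; the rules pass over those that are not, and their reading is None.
At some moment in a run one of stub1, stub2, stub3, stub4, angle1, angle2 may be knocked a few centimetres aside while the robot is not near it.
Once in a run the grip may slacken for a moment while it holds something.
It also fails if it takes over 208 s, if anything falls off the work surface, if the arm or the gripper's body presses on something with over 40 N, if the wrist force passes 120 N, or if a joint passes its speed limit or range.

ROBOT

A 6-joint arm with a two-finger parallel gripper is mounted at the origin on the work surface. World frame = base frame: x ahead of the robot, y to its left, z up, the work surface at z = 0. Lengths are in m, angles in degrees, forces in N, time in s.
With the tool pointing down it reaches from about 0.35 to 0.875 m from the base axis. Payload 4.2 kg.
Tool frame: the origin (TCP) lies between the finger pads; the fingertips stand 17 mm ahead of it and the grasp point (between the pads) lies 2 mm behind it; z points along the fingers, y is the line along which they close (so a half turn about z gives the same grasp; the last joint's range is limited). The gripper opens to 87 mm and grips with 3 to 60 N. Pads are 19 mm wide; open, the fingers measure 117 mm over their backs; the gripper's body (75 mm by 190 mm) begins 51 mm behind the grasp point.
Start: joints at [91.765, 22.042, 0.453, 0, -68.411, -14.817], TCP at [0.141, 0.609, 0.24] pointing down, gripper open.
Joint ranges: [-179.83, 179.83], [-69.29, 118.12], [-61.27, 80.66], [-181.25, 117.63], [-171.15, -9.14], [-177.46, 177.46]. Speed limits (degrees/s): [159.86, 159.86, 180, 180, 180, 180].

INTERFACE

Orientations are given as a 3x3 rotation matrix whose columns are the frame's x, y, z axes.
In Python, from station import r gives the robot as it stands.
- The arm moves only by the tool servo_tool, never from a script. Its argument "targets" is a list of rows, each a list of 5 numbers: the shift along the world's x, y, z in units of 30 mm (1.0 is 30 mm), then the turn about the world's z in rad, then the finger opening in mm, from 0 to 87. In form: [[x, y, z, turn, gripper], ...]. A call has exactly 5 rows; each row is the pose to reach, as a shift and turn from the pose commanded when the call began; what a row does not reach only later rows make up. A row lasts 1/12 s, in which the tool goes at most 41.7 mm and 7.16 degrees, less where a joint would pass 70% of its speed; a pose out of reach is approached as far as the arm can. A call with a gripper value outside its range is refused whole. The fingers move at their own pace and stop on an object; the grip force is fixed at half the most. Time passes only in rows, so rows that repeat a pose let the fingers close, or fill a call up. It gives the time, the measured TCP pose, the force, the opening and the grip force at its end, in the units of the state.
- r.sense(): the state, without advancing time (a new reading comes with each control period).
- r.capture(name): name is "side" or "top"; returns a dict with "pixels" (480x640x3 uint8, red, green, blue), "fx", "fy", "cx", "cy" (pixels), "world_from_camera" (4x4, takes a point from camera to world coordinates). Camera axes: x right, y down, z forward; pixel columns grow to the right and rows downward; lengths in m; the calibration is good to about 2 mm. A picture is of the moment at which its call begins. There is no depth.
- r.finish_job(): hands the job in; it is judged then, once.
The state is a dict: "time_s": time; "joints": joint angles; "joint_velocities": joint speeds; "effort": joint torques, N m; "tcp_pos": TCP position; "ee_rot": TCP orientation; "wrist_force": force on the tool from outside, world axes, zero at the start; "moment": the same for the moment, N m; "gripper_width": opening from 0.0 (shut) to 1.0 (fully open); "gripper_force": force on a finger pad.
Only numpy, scipy, OpenCV 4.12 (cv2) and the standard library are available. Lean on these libraries where they do the work, as an engineer would, in place of code of your own. Each camera call takes 0.05 s, during which the arm holds its last target. There are 200 camera calls.

## Working session

There is one attempt and no reset: what is moved stays moved. The work goes in short steps, Python scripts to look and compute and a tool call to move; the robot and the scene stay as the last step left them, time stands still between calls to the robot, and variables do not carry over. Pictures are saved under pics/ and viewed, at most 14 in all, crops included, and the job is handed in when it is done.

Besides the shell and the picture viewer there is one more tool, called after "Call:" as name([rows], argument=value, ...), one row to a line, values as JSON. servo_tool: Moves the arm, as the interface text tells. Its arguments: {"type":"object","properties":{"targets":{"type":"array","items":{"type":"array","items":{"type":"number"}}}},"required":["targets"]}

```bash
mkdir -p pics; ls; python3 - <<'E'
from station import r
import cv2
s=r.sense();print(s)
for n in("top","side"):
    c=r.capture(n);cv2.imwrite(f"pics/{n}0.png",c["pixels"][:,:,::-1]);print(n,c["fx"],c["fy"],c["cx"],c["cy"],c["world_from_camera"])
E
```

```text
pics
{'time_s': 0.0, 'joints': array([ 9.17655386e+01,  2.20929141e+01,  3.79687257e-01, -3.15200920e-02,
       -6.84111968e+01, -1.48182479e+01]), 'joint_velocities': array([0.06045865, 0.04851323, 0.14661091, 0.0261727 , 0.05241794,
       0.04127179]), 'effort': array([ 9.37012082e-04, -3.90659058e+01,  1.87403780e+01,  4.21977371e+00,
        1.09325635e-02, -1.93255910e-04]), 'tcp_pos': array([0.14097713, 0.60830758, 0.2384297 ]), 'ee_rot': array([[ 9.74116862e-01, -2.26044558e-01, -4.44389591e-04],
       [-2.26044986e-01, -9.74114410e-01, -2.18627673e-03],
       [ 6.13096523e-05,  2.23014107e-03, -9.99997511e-01]]), 'wrist_force': array([-0.55367566, -0.27220283,  0.4146627 ]), 'moment': array([-0.01596037, -0.03069961,  0.05808309]), 'gripper_force': 0.0, 'gripper_width': 0.9992997010655047}
top 483.5563453865406 483.5563453865406 316.2183419302794 234.51295712638014 [[ 9.39355621e-03 -9.95807404e-01  9.09910697e-02  3.64684837e-01]
 [-9.99955077e-01 -9.23931945e-03  2.11615836e-03  2.88145401e-02]
 [-1.26659061e-03 -9.10068604e-02 -9.95849460e-01  1.30735732e+00]
 [ 0.00000000e+00  0.00000000e+00  0.00000000e+00  1.00000000e+00]]
side 490.1754142805458 490.1754142805458 315.30200109900414 237.83679954079406 [[ 0.99835825 -0.02883033  0.04949363  0.42207662]
 [-0.05612803 -0.66472225  0.74497918 -1.05206168]
 [ 0.01142152 -0.74653409 -0.66524913  1.02689537]
 [ 0.          0.          0.          1.        ]]
```

View pics/top0.png

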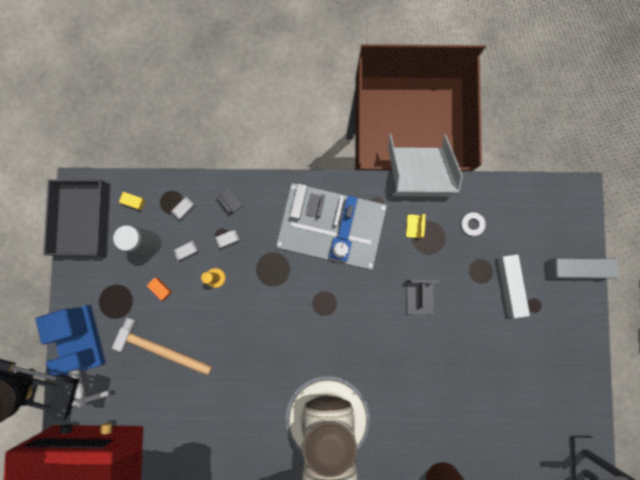

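View pics/side0.png

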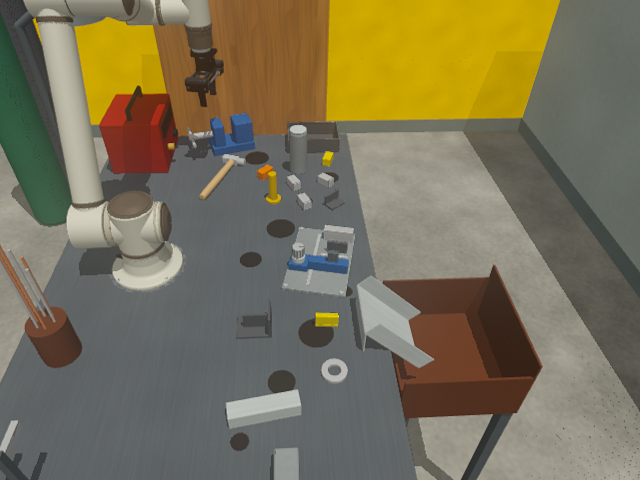

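The top view shows three stubs at about (182,208), (186,251) and (228,239), and a plate angle at (229,201). The clamp is centred at about (332,226) with an angle in it at (316,205), its cap at (342,248) and the chute at (425,170). Next I'll look closer.

```bash
cat > h.py <<'E'
import numpy as np,cv2
from station import r
def cap(n):
    c=r.capture(n); c["T"]=np.array(c["world_from_camera"]); return c
def ray(c,u,v):
    d=c["T"][:3,:3]@np.array([(u-c["cx"])/c["fx"],(v-c["cy"])/c["fy"],1.]); return c["T"][:3,3],d
def onz(c,u,v,z):
    o,d=ray(c,u,v); return o+d*(z-o[2])/d[2]
def proj(c,p):
    q=c["T"][:3,:3].T@(np.array(p)-c["T"][:3,3]); return np.array([c["fx"]*q[0]/q[2]+c["cx"],c["fy"]*q[1]/q[2]+c["cy"]])
def tri(c1,p1,c2,p2):
    (a,d),(b,e)=ray(c1,*p1),ray(c2,*p2); t=np.linalg.lstsq(np.c_[d,-e],b-a,rcond=None)[0]
    p,q=a+d*t[0],b+e*t[1]; return (p+q)/2,np.linalg.norm(p-q)
def crop(c,u0,v0,u1,v1,s,f):
    cv2.imwrite(f,cv2.resize(c["pixels"][v0:v1,u0:u1,::-1],None,fx=s,fy=s,interpolation=cv2.INTER_CUBIC))
E
python3 - <<'E'
from h import *
t=cap("top");s=cap("side")
crop(t,155,175,275,265,6.6,"pics/t1.png")
crop(t,270,175,395,275,6,"pics/t2.png")
crop(s,275,165,365,300,4.4,"pics/s1.png")
E
```

```text
(no output)
```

View pics/t1.png

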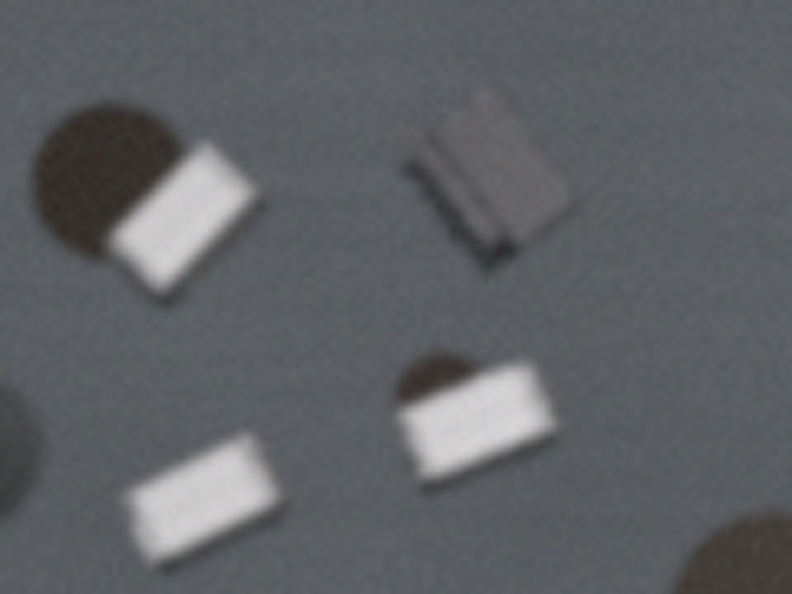

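View pics/t2.png

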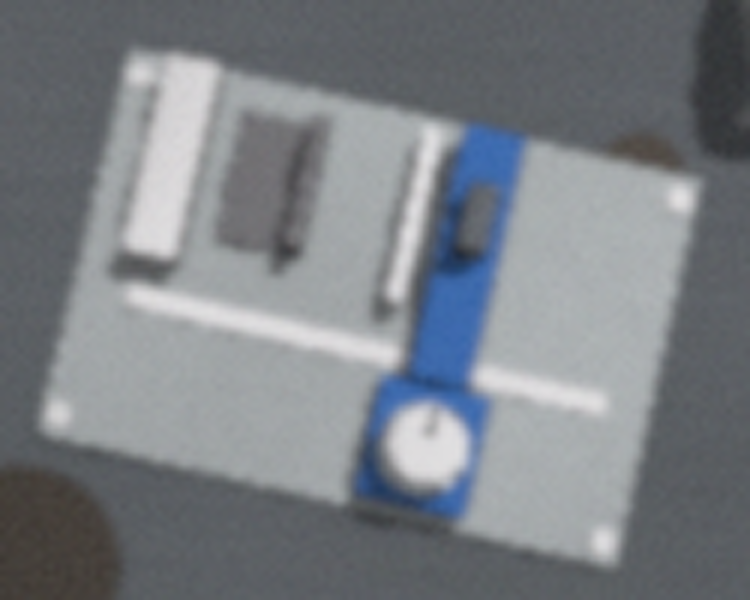

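View pics/s1.png

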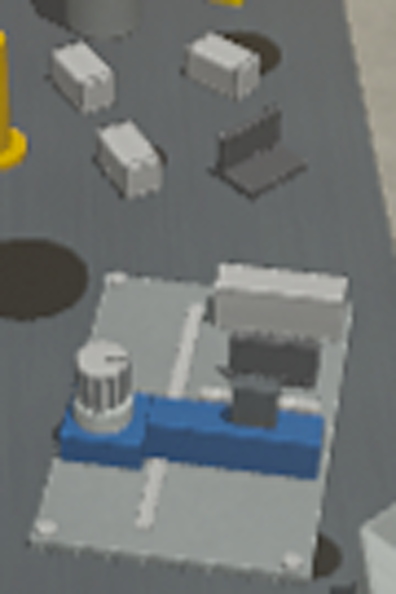

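Close-up findings (crop coordinates):
- **Stubs (t1):** top faces centred near (183,220), (205,498) and (477,420).
- **Plate angle (t1):** flat leg to the right, upright leg on the lower-left edge, with its top strip running from about (415,135) to (495,245).
- **Clamp (t2):** screws at about (140,72), (680,198), (603,541) and (58,413); anvil at (172,155); angle with its upright at (300,190); pad at (410,215); post at (478,220); cap at (428,445).

Next I'll measure these.

```bash
python3 - <<'E'
from h import *
np.set_printoptions(precision=4,suppress=True)
t=cap("top");s=cap("side")
g=cv2.cvtColor(t["pixels"],cv2.COLOR_RGB2HSV)
gs=cv2.cvtColor(s["pixels"],cv2.COLOR_RGB2HSV)
def rects(h,box,vmin,amin=40):
    u0,v0,u1,v1=box
    m=((h[v0:v1,u0:u1,2]>vmin)&(h[v0:v1,u0:u1,1]<60)).astype(np.uint8)
    cs,_=cv2.findContours(m,cv2.RETR_EXTERNAL,cv2.CHAIN_APPROX_NONE)
    for c in cs:
        if cv2.contourArea(c)<amin: continue
        M=cv2.moments(c); R=cv2.minAreaRect(c+np.array([u0,v0])); yield np.array([M["m10"]/M["m00"]+u0,M["m01"]/M["m00"]+v0]),R
def wrect(c,R,z):
    P=np.array([onz(c,*p,z)[:2] for p in cv2.boxPoints(R)])
    a,b=P[1]-P[0],P[2]-P[1]
    l=a if np.linalg.norm(a)>np.linalg.norm(b) else b
    return P.mean(0),np.degrees(np.arctan2(l[1],l[0])),np.linalg.norm(a),np.linalg.norm(b)
print("stubs top"); tc=[]
for p,R in rects(g,(165,190,245,265),150): print(p,*wrect(t,R,.03),onz(t,*p,.03)); tc.append(p)
print("stubs side")
for p,R in rects(gs,(284,170,335,210),150,15): print(p,[ (x[0],x[1]) for x in [tri(t,q,s,p) for q in tc] if x[1]<.02])
T2=lambda u,v:(270+u/6,175+v/6); T1=lambda u,v:(155+u/6.6,175+v/6.6); S=lambda u,v:(275+u/4.4,165+v/4.4)
print("screws"); W=[onz(t,*T2(*p),.01) for p in((140,72),(680,198),(603,541),(58,413))]; print(np.array(W), np.mean(W,0))
for n,a,b in(("anvil topR far",T2(220,65),S(348,278)),("anvil top near",T2(178,258),S(217,290)),("cap",T2(428,445),S(104,352)),("post",T2(482,215),S(257,385)),
 ("ang near",T1(575,195),S(253,197)),("ang right",T1(485,85),S(305,160)),("up lo",T1(495,245),S(218,140)),("up hi",T1(415,135),S(280,108))):
    print(n,*tri(t,a,s,b))
E
```

```text
stubs top
[184.934  250.0788] [0.4368 0.3788] -62.567660596257845 0.055137407982624856 0.028738171452910608 [0.4368 0.3785 0.03  ]
[226.7869 238.0893] [0.47   0.2685] -67.4448332580165 0.05393250308909995 0.02933135173675256 [0.4697 0.2686 0.03  ]
[182.2712 207.4007] [0.5511 0.3895] -43.43042946027489 0.05243532553960518 0.02883030142255075 [0.5507 0.3895 0.03  ]
stubs side
[303.8753 197.8117] [(array([0.4695, 0.2686, 0.0296]), np.float64(0.0004939490642826394))]
[293.5766 179.045 ] [(array([0.437 , 0.3783, 0.0305]), np.float64(0.00033037297764573287))]
[325.2692 176.5769] [(array([0.5503, 0.3893, 0.0304]), np.float64(0.0006243768195262326))]
screws
[[ 0.6124  0.095   0.01  ]
 [ 0.557  -0.1494  0.01  ]
 [ 0.4021 -0.1146  0.01  ]
 [ 0.4571  0.1296  0.01  ]] [ 0.5072 -0.0098  0.01  ]
anvil topR far [0.6083 0.0574 0.0698] 0.007754815974483844
anvil top near [0.5236 0.0754 0.0473] 0.001304464353997855
cap [ 0.4412 -0.0322  0.0907] 0.0036440957668272883
post [ 0.5393 -0.0554  0.0795] 0.0013801394608959866
ang near [0.564  0.2343 0.0023] 8.437912688486917e-05
ang right [0.608  0.2716 0.008 ] 0.0013333331702773286
up lo [0.5381 0.2604 0.0378] 7.332287810911252e-05
up hi [0.5851 0.293  0.042 ] 0.006617881524990838
```

```bash
python3 - <<'E'
from h import *
t=cap("top");s=cap("side")
a=cv2.resize(t["pixels"][125:205,380:475,::-1],None,fx=4,fy=4,interpolation=cv2.INTER_CUBIC)
b=cv2.resize(s["pixels"][265:375,345:445,::-1],None,fx=4,fy=4,interpolation=cv2.INTER_CUBIC)
d=cv2.resize(t["pixels"][185:230,300:360,::-1],None,fx=6,fy=6,interpolation=cv2.INTER_CUBIC)
o=np.zeros((600,800,3),np.uint8);o[:320,:380]=a;o[:440,400:800]=b;o[325:595,:360]=d
cv2.imwrite("pics/chute.png",o)
np.set_printoptions(precision=4,suppress=True)
g=cv2.cvtColor(t["pixels"],cv2.COLOR_RGB2HSV)
print(g[185:230:3,300:345:3,2])
E
```

```text
[[198 188 141 106 103 102 100 104 102  97 100  98  96  99  98]
 [210 214 168 169 157 136 119 107 102 102 100 101  99 101  98]
 [211 216 154 169 170 170 170 170 158 149 121 106  98 102  98]
 [215 208 154 151 126 141 155 150 147 174 176 175 167 157 129]
 [217 189 162 140 117 117 116 100 136 176 175 174 171 180 216]
 [219 166 166 128 117 116 103 102 146 171 174 174 167 169 206]
 [216 153 161 111 115 117  87 112 160 174 173 171 163 180 155]
 [215 151 148 117 117 116  88 118 166 171 173 172 149 207 132]
 [198 158 145 115 116 116  96 130 168 172 172 170 138 218 103]
 [179 165 129 119 117 109 103 133 165 170 170 166 145 203 107]
 [155 167 134 105 113  99 103 152 169 170 172 163 171 181 109]
 [144 168 167 165 161 112 111 164 167 166 170 145 207 137 101]
 [166 167 169 170 168 151 163 166 165 166 169 130 207 103 147]
 [205 183 173 167 168 166 166 168 166 166 164 120 189  95 164]
 [205 217 221 214 208 188 178 168 167 166 162 107 147 107 167]]
```

View pics/chute.png

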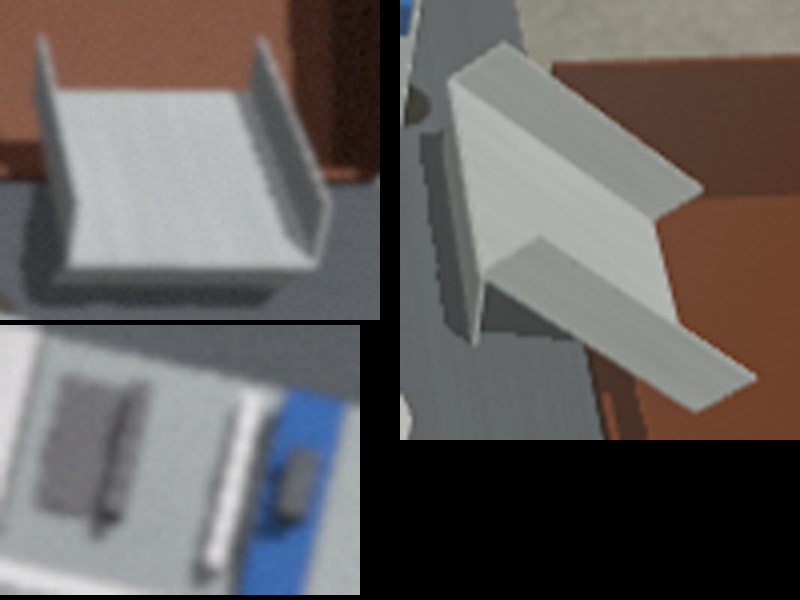

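The crop shows the chute lip corners at (70,268) and (318,268) in the top inset and (450,80) and (485,278) in the side inset. The clamp angle has its flat leg to the left and its upright strip centred near (122,450).

```bash
python3 - <<'E'
from h import *
np.set_printoptions(precision=4,suppress=True)
t=cap("top");s=cap("side")
A=lambda u,v:(380+u/4,125+v/4);B=lambda u,v:(345+(u-400)/4,265+v/4);D=lambda u,v:(300+u/6,185+(v-325)/6)
for a,b in(((70,268),(450,80)),((318,268),(485,278)),((330,200),(540,237)),((42,38),(700,190))): print(tri(t,A(*a),s,B(*b)))
c=np.radians(-12.7);R=np.array([[np.cos(c),-np.sin(c)],[np.sin(c),np.cos(c)]]);o=np.array([.5478,-.0113])
def cl(p): return (R.T@(np.array(p)[:2]-o))*1000
for n,p,z in(("flat L hi",(65,372),.018),("flat L lo",(40,510),.018),("up hi",(136,385),.05),("up lo",(112,515),.05),("post",(298,485),.08),("pad hi",(248,395),.04),("pad lo",(215,570),.04),("anvil face",(48,330),.05)):
    w=onz(t,*D(*p),z);print(n,w,cl(w))
w=onz(t,270+220/6,175+70/6,.05);print("anvil",w,cl(w));w=onz(t,270+178/6,175+255/6,.05);print("anvil",w,cl(w))
E
```

```text
(array([ 0.5916, -0.1774,  0.0743]), np.float64(0.0042281669294091054))
(array([ 0.5933, -0.3376,  0.0733]), np.float64(0.004354012245955457))
(array([ 0.6268, -0.3354,  0.1083]), np.float64(0.002470462345995035))
(array([ 0.7788, -0.1785, -0.047 ]), np.float64(0.0010644268819715087))
flat L hi [0.5953 0.0471 0.018 ] [33.4965 67.4625]
flat L lo [0.5327 0.0577 0.018 ] [-29.9412  63.9755]
up hi [0.5841 0.0155 0.05  ] [29.5204 34.1291]
up lo [0.5266 0.0255 0.05  ] [-28.7966  31.247 ]
post [ 0.5363 -0.0536  0.08  ] [ -1.8707 -43.8196]
pad hi [ 0.5818 -0.0341  0.04  ] [ 38.2137 -14.7738]
pad lo [ 0.5039 -0.02    0.04  ] [-40.8813 -18.1106]
anvil face [0.6082 0.0544 0.05  ] [44.4755 77.3235]
anvil [0.6059 0.0578 0.05  ] [41.5063 80.2307]
anvil [0.5239 0.0753 0.05  ] [-42.3278  79.1957]
```

Call:
servo_tool([
  [4.7, -3.66, 0, 0.3, 50],
  [4.7, -3.66, 0, 0.3, 50],
  [4.7, -3.66, 0, 0.3, 50],
  [4.7, -3.66, 0, 0.3, 50],
  [4.7, -3.66, 0, 0.3, 50],
])

```text
time_s: 0.92
tcp_pos: [0.285, 0.4957, 0.2399]
ee_rot: [[0.998, 0.068, 0.0], [0.068, -0.998, -0.001], [0.0, 0.001, -1.0]]
wrist_force: [-0.2, -0.7, -0.5]
gripper_width: 0.703
gripper_force: 0.0
```

Call:
servo_tool([
  [4.7, -3.66, 0, 0.3, 50],
  [4.7, -3.66, 0, 0.3, 50],
  [4.7, -3.66, 0, 0.3, 50],
  [4.7, -3.66, 0, 0.3, 50],
  [4.7, -3.66, 0, 0.3, 50],
])

```text
time_s: 1.33
tcp_pos: [0.4257, 0.3867, 0.2397]
ee_rot: [[0.933, 0.361, 0.0], [0.361, -0.933, -0.0], [0.0, 0.0, -1.0]]
wrist_force: [0.6, 0.8, 0.4]
gripper_width: 0.575
gripper_force: 0.0
```

Call:
servo_tool([
  [4.67, -3.66, -2, 0.28, 50],
  [4.67, -3.66, -2, 0.28, 50],
  [4.67, -3.66, -2, 0.28, 50],
  [4.67, -3.66, -2, 0.28, 50],
  [4.67, -3.66, -2, 0.28, 50],
])

```text
time_s: 1.75
tcp_pos: [0.565, 0.2772, 0.1779]
ee_rot: [[0.796, 0.605, -0.001], [0.605, -0.796, -0.001], [-0.002, 0.0, -1.0]]
wrist_force: [0.7, 0.7, 0.9]
gripper_width: 0.569
gripper_force: 0.0
```

```bash
cat > st.py <<'E'
from h import *
np.set_printoptions(precision=4,suppress=True)
def st():
    s=r.sense(); R=s["ee_rot"]; print("t",s["time_s"],"p",s["tcp_pos"],"close",np.degrees(np.arctan2(R[1,1],R[0,1]))%180,"w",s["gripper_width"]*87,"gf",s["gripper_force"],"F",s["wrist_force"],"j",s["joints"].round(1))
if __name__=="__main__": st()
E
python3 - <<'E'
from st import *
st()
s=cap("side");crop(s,275,140,365,290,4,"pics/s2.png")
E
```

```text
t 1.75 p [0.565  0.2772 0.1779] close 127.25276104291956 w 49.50541771330601 gf 0.0 F [0.7183 0.7464 0.9428] j [ 40.8  25.2  -3.8   0.  -61.1  86.4]
```

View pics/s2.png

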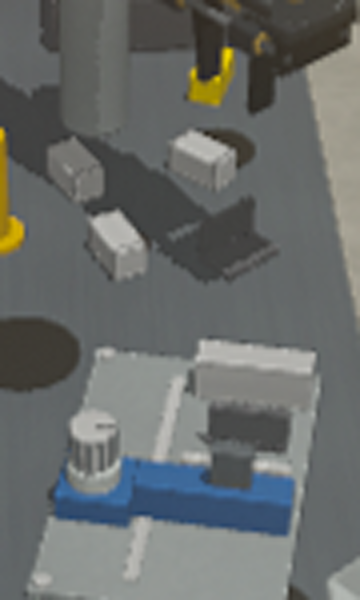

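The side crop shows the plate angle still in place below the open fingers, and the stubs and clamp unchanged. I'll descend and grip the upright leg.

Call:
servo_tool([
  [0, 0, -1.2, 0, 50],
  [0, 0, -2.4, 0, 50],
  [0, 0, -3.6, 0, 50],
  [0, 0, -4.4, 0, 50],
  [0, 0, -4.85, 0, 50],
])

```text
time_s: 2.22
tcp_pos: [0.5613, 0.2785, 0.0302]
ee_rot: [[0.795, 0.606, -0.005], [0.606, -0.795, -0.003], [-0.006, -0.0, -1.0]]
wrist_force: [0.3, 0.5, 0.1]
gripper_width: 0.572
gripper_force: 0.0
```

Call:
servo_tool([
  [0, 0, 0, 0, 0],
  [0, 0, 0, 0, 0],
  [0, 0, 0, 0, 0],
  [0, 0, 0, 0, 0],
  [0, 0, 0, 0, 0],
])

```text
time_s: 2.63
tcp_pos: [0.564, 0.2802, 0.0358]
ee_rot: [[0.795, 0.607, 0.003], [0.607, -0.795, 0.002], [0.003, -0.0, -1.0]]
wrist_force: [-0.1, 0.3, -0.3]
gripper_width: 0.282
gripper_force: 0.0
```

Call:
servo_tool([
  [0, 0, 0, 0, 0],
  [0, 0, 0, 0, 0],
  [0, 0, 0, 0, 0],
  [0, 0, 0, 0, 0],
  [0, 0, 0, 0, 0],
])

```text
time_s: 3.05
tcp_pos: [0.5635, 0.2798, 0.0348]
ee_rot: [[0.795, 0.607, 0.001], [0.607, -0.795, 0.001], [0.001, -0.0, -1.0]]
wrist_force: [-1.1, 0.7, 4.6]
gripper_width: 0.085
gripper_force: 30.0
```

Call:
servo_tool([
  [0, 0, 0.8, 0, 0],
  [0, 0, 1.8, 0, 0],
  [0, 0, 2.9, 0, 0],
  [0, 0, 4.0, 0, 0],
  [0, 0, 5.0, 0, 0],
])

```text
time_s: 3.47
tcp_pos: [0.5627, 0.279, 0.1848]
ee_rot: [[0.795, 0.607, -0.001], [0.607, -0.795, -0.001], [-0.002, -0.0, -1.0]]
wrist_force: [0.3, 0.7, -3.0]
gripper_width: 0.087
gripper_force: 30.0
```

Call:
servo_tool([
  [0.1, -0.8, 0.3, 0, 0],
  [0.3, -2.0, 0.3, -0.1, 0],
  [0.5, -3.2, 0.3, -0.2, 0],
  [0.7, -4.4, 0.3, -0.3, 0],
  [0.8, -5.5, 0.3, -0.3, 0],
])

```text
time_s: 3.88
tcp_pos: [0.5866, 0.1124, 0.1919]
ee_rot: [[0.94, 0.341, -0.002], [0.341, -0.94, -0.001], [-0.002, -0.0, -1.0]]
wrist_force: [0.2, 0.2, -1.2]
gripper_width: 0.088
gripper_force: 30.0
```

Call:
servo_tool([
  [0.2, -1.2, 0, 0, 0],
  [0.4, -2.4, 0, -0.1, 0],
  [0.6, -3.6, 0, -0.2, 0],
  [0.7, -4.8, 0, -0.3, 0],
  [0.8, -6, 0, -0.35, 0],
])

```text
time_s: 4.3
tcp_pos: [0.6103, -0.0674, 0.1916]
ee_rot: [[1.0, -0.002, -0.003], [-0.002, -1.0, 0.0], [-0.003, -0.0, -1.0]]
wrist_force: [0.5, 0.5, -2.1]
gripper_width: 0.086
gripper_force: 30.0
```

Call:
servo_tool([
  [0.2, -1.2, 0, 0, 0],
  [0.4, -2.4, 0, 0, 0],
  [0.6, -3.6, 0, 0, 0],
  [0.8, -4.8, 0, 0, 0],
  [0.88, -6, 0, 0, 0],
])

```text
time_s: 4.72
tcp_pos: [0.6372, -0.2472, 0.1913]
ee_rot: [[1.0, 0.002, -0.002], [0.002, -1.0, 0.001], [-0.002, -0.001, -1.0]]
wrist_force: [1.1, 1.0, -2.8]
gripper_width: 0.09
gripper_force: 30.0
```

Call:
servo_tool([
  [0, 0, 0, 0, 0],
  [0, 0, -0.6, 0, 0],
  [0, 0, -1.2, 0, 0],
  [0, 0, -1.8, 0, 0],
  [0, 0, -2.3, 0, 0],
])

```text
time_s: 5.13
tcp_pos: [0.636, -0.2453, 0.1211]
ee_rot: [[1.0, 0.001, -0.004], [0.001, -1.0, 0.002], [-0.004, -0.002, -1.0]]
wrist_force: [-0.6, 0.3, -3.3]
gripper_width: 0.087
gripper_force: 30.0
```

```bash
python3 st.py
```

```text
t 5.1333 p [ 0.636  -0.2453  0.1211] close 90.0566439289808 w 7.5812738761621 gf 29.990360280498862 F [-0.6249  0.3437 -3.2792] j [ -7.6  32.9   0.8  -0.1 -58.1  97.6]
```

Call:
servo_tool([
  [0, 0, 0, 0, 36],
  [0, 0, 0, 0, 36],
  [0, 0, 0, 0, 36],
  [0, 0, 0, 0, 36],
  [0, 0, 0, 0, 36],
])

```text
time_s: 5.55
tcp_pos: [0.6384, -0.2457, 0.1258]
ee_rot: [[1.0, 0.002, 0.003], [0.002, -1.0, -0.001], [0.003, 0.001, -1.0]]
wrist_force: [0.2, 0.3, -0.1]
gripper_width: 0.367
gripper_force: 0.0
```

Call:
servo_tool([
  [0, 0, 0.7, 0, 36],
  [0, 0, 1.5, 0, 36],
  [-0.2, 0.5, 2.2, 0, 36],
  [-0.6, 1.7, 2.2, 0, 36],
  [-1.0, 2.9, 2.2, 0, 36],
])

```text
time_s: 5.97
tcp_pos: [0.6085, -0.1587, 0.1928]
ee_rot: [[1.0, -0.0, 0.006], [-0.0, -1.0, -0.0], [0.006, 0.0, -1.0]]
wrist_force: [0.5, 0.5, -0.5]
gripper_width: 0.412
gripper_force: 0.0
```

Call:
servo_tool([
  [-0.4, 1.2, 0, 0, 36],
  [-0.8, 2.4, 0, -0.1, 36],
  [-1.2, 3.6, 0, -0.17, 36],
  [-1.6, 4.8, 0, -0.17, 36],
  [-1.74, 5.96, 0, -0.17, 36],
])

```text
time_s: 6.38
tcp_pos: [0.554, 0.0218, 0.1915]
ee_rot: [[0.986, -0.167, 0.002], [-0.167, -0.986, 0.001], [0.001, -0.001, -1.0]]
wrist_force: [0.2, 0.6, 0.2]
gripper_width: 0.411
gripper_force: 0.0
```

```bash
python3 - <<'E'
from st import *
st()
s=cap("side");t=cap("top")
a=cv2.resize(s["pixels"][140:400,270:540,::-1],None,fx=2,fy=2,interpolation=cv2.INTER_CUBIC)
o=np.zeros((600,800,3),np.uint8);o[:520,:540]=a;o[:160,540:740]=t["pixels"][30:190,340:540,::-1];cv2.imwrite("pics/c1.png",o)
E
```

```text
t 6.3833 p [0.554  0.0218 0.1915] close 80.38374184930753 w 35.79942871773299 gf 0.0 F [0.1824 0.5635 0.2228] j [ 19.   17.5 -13.7  -0.  -58.7  61.4]
```

View pics/c1.png

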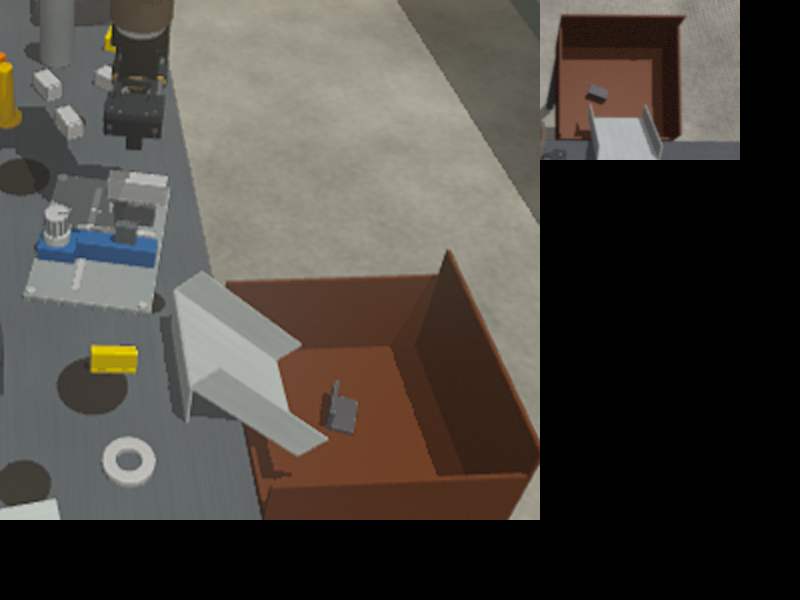

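The plate angle now lies in the bin, near (342,412) in the crop. The clamp angle is unmoved under the gripper.

Call:
servo_tool([
  [0, 0, -1.2, 0, 36],
  [0, 0, -2.4, 0, 36],
  [0, 0, -3.6, 0, 36],
  [0, 0, -4.4, 0, 36],
  [0, 0, -4.88, 0, 36],
])

```text
time_s: 6.9
tcp_pos: [0.5541, 0.0195, 0.0413]
ee_rot: [[0.986, -0.168, -0.003], [-0.168, -0.986, -0.001], [-0.003, 0.001, -1.0]]
wrist_force: [-0.7, 0.7, 0.2]
gripper_width: 0.413
gripper_force: 0.0
```

Call:
servo_tool([
  [0, 0, 0, 0, 0],
  [0, 0, 0, 0, 0],
  [0, 0, 0, 0, 0],
  [0, 0, 0, 0, 0],
  [0, 0, 0, 0, 0],
])

```text
time_s: 7.32
tcp_pos: [0.5566, 0.0206, 0.0454]
ee_rot: [[0.986, -0.167, 0.004], [-0.167, -0.986, 0.001], [0.003, -0.002, -1.0]]
wrist_force: [-0.6, 1.7, 1.5]
gripper_width: 0.122
gripper_force: 1.1
```

Call:
servo_tool([
  [0, 0, 0, 0, 0],
  [0, 0, 0, 0, 0],
  [0, 0, 0, 0, 0],
  [0, 0, 0, 0, 0],
  [0, 0, 0, 0, 0],
])

```text
time_s: 7.73
tcp_pos: [0.5567, 0.0207, 0.0453]
ee_rot: [[0.986, -0.166, 0.003], [-0.166, -0.986, 0.001], [0.003, -0.001, -1.0]]
wrist_force: [-0.9, 2.2, 6.2]
gripper_width: 0.09
gripper_force: 30.0
```

Call:
servo_tool([
  [0, 0, 0.8, 0, 0],
  [0, 0, 1.8, 0, 0],
  [0, 0, 2.9, 0, 0],
  [0, 0, 4.0, 0, 0],
  [0, 0, 5.0, 0, 0],
])

```text
time_s: 8.15
tcp_pos: [0.5545, 0.02, 0.195]
ee_rot: [[0.986, -0.167, -0.001], [-0.167, -0.986, -0.0], [-0.001, 0.0, -1.0]]
wrist_force: [0.5, 0.4, -2.9]
gripper_width: 0.091
gripper_force: 30.0
```

Call:
servo_tool([
  [0.2, -0.8, 0, 0, 0],
  [0.5, -1.9, 0, 0.05, 0],
  [0.8, -3.0, 0, 0.1, 0],
  [1.1, -4.1, 0, 0.17, 0],
  [1.4, -5.2, 0, 0.17, 0],
])

```text
time_s: 8.57
tcp_pos: [0.5966, -0.137, 0.1929]
ee_rot: [[1.0, 0.005, -0.002], [0.005, -1.0, 0.001], [-0.002, -0.001, -1.0]]
wrist_force: [1.4, 0.6, -2.3]
gripper_width: 0.092
gripper_force: 30.0
```

Call:
servo_tool([
  [0.4, -1.1, 0, 0, 0],
  [0.7, -2.2, 0, 0, 0],
  [1.0, -3.3, 0, 0, 0],
  [1.3, -4.2, 0, 0, 0],
  [1.34, -4.55, 0, 0, 0],
])

```text
time_s: 8.98
tcp_pos: [0.6374, -0.2758, 0.1917]
ee_rot: [[1.0, -0.001, -0.002], [-0.001, -1.0, 0.0], [-0.002, -0.0, -1.0]]
wrist_force: [0.5, -0.5, -1.8]
gripper_width: 0.09
gripper_force: 30.0
```

Call:
servo_tool([
  [0, 0, -0.4, 0, 0],
  [0, 0, -0.9, 0, 0],
  [0, 0, -1.5, 0, 0],
  [0, 0, -2.0, 0, 0],
  [0, 0, -2.3, 0, 0],
])

```text
time_s: 9.4
tcp_pos: [0.6354, -0.2703, 0.1211]
ee_rot: [[1.0, 0.003, -0.006], [0.003, -1.0, 0.003], [-0.006, -0.003, -1.0]]
wrist_force: [-0.7, 0.7, -2.9]
gripper_width: 0.088
gripper_force: 30.0
```

Call:
servo_tool([
  [0, 0, 0, 0, 36],
  [0, 0, 0, 0, 36],
  [0, 0, 0, 0, 36],
  [0, 0, 0, 0, 36],
  [0, 0, 0, 0, 36],
])

```text
time_s: 9.82
tcp_pos: [0.6383, -0.2723, 0.1263]
ee_rot: [[1.0, 0.002, 0.003], [0.002, -1.0, -0.001], [0.003, 0.001, -1.0]]
wrist_force: [0.8, 0.4, -0.6]
gripper_width: 0.367
gripper_force: 0.0
```

Call:
servo_tool([
  [0, 0, 0.7, 0, 36],
  [0, 0, 1.5, 0, 36],
  [-0.2, 0.5, 2.2, 0, 36],
  [-0.6, 1.7, 2.2, 0, 36],
  [-1.0, 2.9, 2.2, 0, 36],
])

```text
time_s: 10.23
tcp_pos: [0.6084, -0.1855, 0.1931]
ee_rot: [[1.0, -0.0, 0.005], [-0.0, -1.0, -0.001], [0.005, 0.001, -1.0]]
wrist_force: [0.4, -0.1, -0.1]
gripper_width: 0.413
gripper_force: 0.0
```

```bash
python3 - <<'E'
from st import *
st()
s=cap("side");t=cap("top")
o=np.zeros((600,800,3),np.uint8);o[:320,:420]=cv2.resize(t["pixels"][30:190,340:550,::-1],None,fx=2,fy=2)
o[330:330+250,:600]=cv2.resize(t["pixels"][175:275,155:395,::-1],None,fx=2.5,fy=2.5,interpolation=cv2.INTER_CUBIC)
cv2.imwrite("pics/c2.png",o)
E
```

```text
t 10.2333 p [ 0.6084 -0.1855  0.1931] close 89.97250283225323 w 35.89757545693474 gf 0.0 F [ 0.3947 -0.0647 -0.0669] j [ -2.4  24.9  -2.    0.  -62.8  92.4]
```

View pics/c2.png

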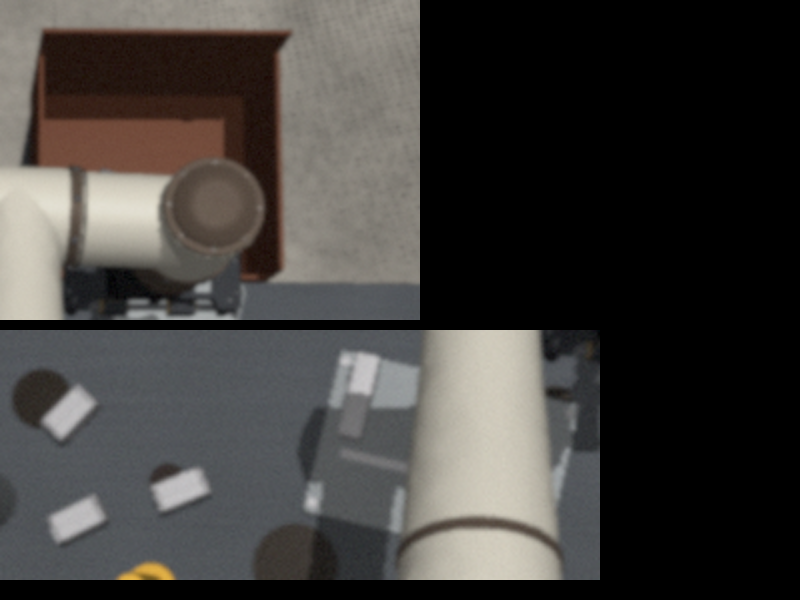

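Call:
servo_tool([
  [-0.5, 0.9, 0, -0.1, 40],
  [-1.1, 1.8, 0, -0.2, 40],
  [-1.6, 2.9, 0, -0.22, 40],
  [-2.1, 3.9, 0, -0.22, 40],
  [-2.32, 4.35, 0, -0.22, 40],
])

```text
time_s: 10.75
tcp_pos: [0.5366, -0.0526, 0.1916]
ee_rot: [[0.977, -0.214, 0.001], [-0.214, -0.977, 0.001], [0.001, -0.001, -1.0]]
wrist_force: [-0.2, -0.2, -0.6]
gripper_width: 0.46
gripper_force: 0.0
```

Call:
servo_tool([
  [0, 0, -0.2, 0, 40],
  [0, 0, -1.3, 0, 40],
  [0, 0, -2.4, 0, 40],
  [0, 0, -3.5, 0, 40],
  [0, 0, -4.08, 0, 40],
])

```text
time_s: 11.17
tcp_pos: [0.5365, -0.0556, 0.065]
ee_rot: [[0.976, -0.217, -0.004], [-0.217, -0.976, -0.0], [-0.004, 0.001, -1.0]]
wrist_force: [0.0, -0.4, 0.2]
gripper_width: 0.458
gripper_force: 0.0
```

Call:
servo_tool([
  [0, 0, 0, 0, 40],
  [0, 0, 0, 0, 0],
  [0, 0, 0, 0, 0],
  [0, 0, 0, 0, 0],
  [0, 0, 0, 0, 0],
])

```text
time_s: 11.58
tcp_pos: [0.5392, -0.0547, 0.07]
ee_rot: [[0.976, -0.216, 0.004], [-0.216, -0.976, 0.001], [0.003, -0.001, -1.0]]
wrist_force: [0.2, 0.0, 0.1]
gripper_width: 0.239
gripper_force: 0.0
```

Call:
servo_tool([
  [0, 0, 0, 0, 0],
  [0, 0, 0, 0, 0],
  [0, 0, 0, 0, 0],
  [0, 0, 0, 0, 0],
  [0, 0, 0, 0, 0],
])

```text
time_s: 12.0
tcp_pos: [0.5396, -0.053, 0.0699]
ee_rot: [[0.977, -0.215, 0.005], [-0.215, -0.977, 0.002], [0.004, -0.003, -1.0]]
wrist_force: [-0.4, 6.0, 1.8]
gripper_width: 0.159
gripper_force: 3.0
```

```bash
python3 st.py
```

```text
t 12.0 p [ 0.5396 -0.053   0.0699] close 77.5612740713937 w 13.85314023507989 gf 2.9930852400138974 F [-0.4179  5.9913  1.7882] j [ 11.5  24.7 -23.5  -0.1 -41.5  66.1]
```

Call:
servo_tool([
  [0, 0, 0, 0, 0],
  [-0.05, -0.2, 0, 0, 0],
  [-0.1, -0.45, 0, 0, 0],
  [-0.18, -0.8, 0, 0, 0],
  [-0.26, -1.15, 0, 0, 0],
])

```text
time_s: 12.42
tcp_pos: [0.5322, -0.0864, 0.0699]
ee_rot: [[0.977, -0.215, 0.006], [-0.215, -0.977, 0.004], [0.005, -0.005, -1.0]]
wrist_force: [-0.3, 14.1, 2.7]
gripper_width: 0.159
gripper_force: 30.0
```

Call:
servo_tool([
  [-0.08, -0.35, 0, 0, 0],
  [-0.14, -0.6, 0, 0, 0],
  [-0.18, -0.8, 0, 0, 0],
  [-0.21, -0.93, 0, 0, 0],
  [-0.21, -0.93, 0, 0, 0],
])

```text
time_s: 12.83
tcp_pos: [0.5257, -0.1154, 0.0699]
ee_rot: [[0.976, -0.216, 0.005], [-0.216, -0.976, 0.003], [0.005, -0.004, -1.0]]
wrist_force: [-0.3, 8.3, 2.1]
gripper_width: 0.161
gripper_force: 30.0
```

```bash
python3 st.py
```

```text
t 12.8333 p [ 0.5257 -0.1154  0.0699] close 77.51323070446443 w 13.982587566025707 gf 29.973999566864222 F [-0.3058  8.316   2.0902] j [  4.8  24.4 -24.1  -0.2 -41.2  72.8]
```

Call:
servo_tool([
  [0, 0, 0, 0, 60],
  [0, 0, 0, 0, 60],
  [0, 0, 0, 0, 60],
  [0, 0, 0.5, 0, 85],
  [0, 0, 1.5, 0, 85],
])

```text
time_s: 13.25
tcp_pos: [0.521, -0.1174, 0.1106]
ee_rot: [[0.976, -0.217, -0.009], [-0.217, -0.976, -0.0], [-0.009, 0.002, -1.0]]
wrist_force: [0.1, 0.4, -0.4]
gripper_width: 0.448
gripper_force: 0.0
```

Call:
servo_tool([
  [0, 0, 1, 0, 85],
  [0, 0, 2, -0.12, 85],
  [-0.15, 1, 2.5, -0.24, 85],
  [-0.3, 2, 2.5, -0.36, 85],
  [-0.4, 3, 2.5, -0.48, 85],
])

```text
time_s: 13.67
tcp_pos: [0.512, -0.0268, 0.19]
ee_rot: [[0.761, -0.649, 0.003], [-0.649, -0.761, 0.001], [0.002, -0.003, -1.0]]
wrist_force: [0.3, -0.1, -0.1]
gripper_width: 0.831
gripper_force: 0.0
```

Call:
servo_tool([
  [-0.1, 1, 0, -0.12, 85],
  [-0.2, 2, 0, -0.24, 85],
  [-0.3, 3, 0, -0.36, 85],
  [-0.4, 4, 0, -0.48, 85],
  [-0.5, 5, 0, -0.6, 85],
])

```text
time_s: 14.08
tcp_pos: [0.4965, 0.1238, 0.1885]
ee_rot: [[0.264, -0.965, 0.0], [-0.965, -0.264, -0.0], [0.0, -0.0, -1.0]]
wrist_force: [0.2, -0.3, 0.4]
gripper_width: 0.975
gripper_force: 0.0
```

Call:
servo_tool([
  [-0.1, 1, 0, -0.12, 85],
  [-0.3, 2, 0, -0.24, 85],
  [-0.5, 3, 0, -0.36, 85],
  [-0.7, 4, 0, -0.48, 85],
  [-0.89, 4.85, 0, -0.6, 85],
])

```text
time_s: 14.5
tcp_pos: [0.4698, 0.2698, 0.1884]
ee_rot: [[-0.326, -0.945, 0.0], [-0.945, 0.326, 0.0], [-0.0, -0.0, -1.0]]
wrist_force: [0.7, 0.1, 0.4]
gripper_width: 0.977
gripper_force: 0.0
```

Call:
servo_tool([
  [0, 0, 0, -0.12, 85],
  [0, 0, 0, -0.24, 85],
  [0, 0, 0, -0.36, 85],
  [0, 0, 0, -0.48, 85],
  [0, 0, 0, -0.6, 85],
])

```text
time_s: 14.92
tcp_pos: [0.4702, 0.268, 0.1883]
ee_rot: [[-0.803, -0.595, -0.0], [-0.595, 0.803, -0.0], [0.0, -0.0, -1.0]]
wrist_force: [0.2, -1.0, -0.4]
gripper_width: 0.977
gripper_force: 0.0
```

Call:
servo_tool([
  [0, 0, 0, -0.12, 85],
  [0, 0, 0, -0.24, 85],
  [0, 0, 0, -0.24, 85],
  [0, 0, 0, -0.24, 85],
  [0, 0, 0, -0.24, 85],
])

```text
time_s: 15.33
tcp_pos: [0.4703, 0.2681, 0.1883]
ee_rot: [[-0.919, -0.395, 0.0], [-0.395, 0.919, -0.0], [-0.0, -0.0, -1.0]]
wrist_force: [-0.2, 0.3, 0.0]
gripper_width: 0.971
gripper_force: 0.0
```

```bash
cat > stubs.py <<'E'
from st import *
def rects(h,box,vmin,amin=40):
    u0,v0,u1,v1=box
    m=((h[v0:v1,u0:u1,2]>vmin)&(h[v0:v1,u0:u1,1]<60)).astype(np.uint8)
    cs,_=cv2.findContours(m,cv2.RETR_EXTERNAL,cv2.CHAIN_APPROX_NONE)
    for c in cs:
        if cv2.contourArea(c)<amin: continue
        M=cv2.moments(c); R=cv2.minAreaRect(c+np.array([u0,v0])); yield np.array([M["m10"]/M["m00"]+u0,M["m01"]/M["m00"]+v0]),R
def wrect(c,R,z):
    P=np.array([onz(c,*p,z)[:2] for p in cv2.boxPoints(R)])
    a,b=P[1]-P[0],P[2]-P[1]
    l=a if np.linalg.norm(a)>np.linalg.norm(b) else b
    return P.mean(0),np.degrees(np.arctan2(l[1],l[0])),np.linalg.norm(a),np.linalg.norm(b)
if __name__=="__main__":
    st()
    s=cap("side");h=cv2.cvtColor(s["pixels"],cv2.COLOR_RGB2HSV)
    for p,R in rects(h,(284,165,345,215),150,12): print("side",p,onz(s,*p,.03))
    t=cap("top");h=cv2.cvtColor(t["pixels"],cv2.COLOR_RGB2HSV)
    for p,R in rects(h,(165,190,260,275),150): print("top",p,onz(t,*p,.03),*wrect(t,R,.03))
E
python3 stubs.py
```

```text
t 15.3333 p [0.4703 0.2681 0.1883] close 113.26930119488772 w 84.49373629085589 gf 0.0 F [-0.1934  0.308   0.0458] j [  46.9   16.5  -15.7    0.   -57.8 -113.6]
side [295.8156 178.7943] [0.4451 0.3803 0.03  ]
side [325.2692 176.5769] [0.5501 0.3898 0.03  ]
top [169.2599 246.1009] [0.447  0.4203 0.03  ] [0.442  0.4156] -177.96035023210678 0.03182855945787562 0.04773631974804431
```

Call:
servo_tool([
  [0, 0, -1.2, 0, 85],
  [0, 0, -2.4, 0, 85],
  [0, 0, -3.6, 0, 85],
  [0, 0, -4.7, 0, 85],
  [0, 0, -5.27, 0, 85],
])

```text
time_s: 15.85
tcp_pos: [0.4685, 0.2667, 0.0265]
ee_rot: [[-0.919, -0.393, -0.004], [-0.393, 0.919, -0.004], [0.006, -0.002, -1.0]]
wrist_force: [0.4, 0.1, -0.3]
gripper_width: 0.978
gripper_force: 0.0
```

Call:
servo_tool([
  [0, 0, 0, 0, 85],
  [0, 0, 0, 0, 40],
  [0, 0, 0, 0, 40],
  [0, 0, 0, 0, 40],
  [0, 0, 0, 0, 40],
])

```text
time_s: 16.27
tcp_pos: [0.471, 0.2692, 0.0319]
ee_rot: [[-0.919, -0.393, 0.003], [-0.393, 0.919, 0.003], [-0.003, 0.001, -1.0]]
wrist_force: [-0.9, -0.5, 0.6]
gripper_width: 0.758
gripper_force: 0.0
```

Call:
servo_tool([
  [0, 0, 0, 0, 40],
  [0, 0, 0, 0, 40],
  [0, 0, 0, 0, 40],
  [0, 0, 0, 0, 40],
  [0, 0, 0, 0, 40],
])

```text
time_s: 16.68
tcp_pos: [0.4708, 0.269, 0.0314]
ee_rot: [[-0.919, -0.393, 0.002], [-0.393, 0.919, 0.002], [-0.002, 0.001, -1.0]]
wrist_force: [-1.4, 0.2, 6.7]
gripper_width: 0.642
gripper_force: 30.0
```

```bash
python3 st.py
```

```text
t 16.6833 p [0.4708 0.269  0.0314] close 113.1564333752717 w 55.817085501141506 gf 30.001477003097534 F [-1.3966  0.161   6.6713] j [  46.9   28.   -25.3    0.   -36.5 -113.7]
```

Call:
servo_tool([
  [0, 0, 0.8, 0, 40],
  [0, 0, 1.8, 0, 40],
  [0, 0, 2.9, 0, 40],
  [0, 0, 4.0, 0, 40],
  [0, 0, 5.0, 0, 40],
])

```text
time_s: 17.1
tcp_pos: [0.4699, 0.268, 0.1818]
ee_rot: [[-0.92, -0.393, -0.0], [-0.393, 0.92, -0.0], [0.0, 0.0, -1.0]]
wrist_force: [0.8, 1.1, -0.6]
gripper_width: 0.641
gripper_force: 30.0
```

Call:
servo_tool([
  [0.2, -0.5, 0, 0.1, 40],
  [0.5, -1.3, 0, 0.2, 40],
  [0.9, -2.2, 0, 0.3, 40],
  [1.3, -3.1, 0, 0.4, 40],
  [1.7, -4.0, 0, 0.5, 40],
])

```text
time_s: 17.52
tcp_pos: [0.5209, 0.147, 0.1799]
ee_rot: [[-0.614, -0.789, -0.001], [-0.789, 0.614, -0.0], [0.001, 0.001, -1.0]]
wrist_force: [-0.4, 0.5, -1.1]
gripper_width: 0.635
gripper_force: 30.0
```

Call:
servo_tool([
  [0.3, -0.8, 0, 0.1, 40],
  [0.7, -1.7, 0, 0.2, 40],
  [1.1, -2.6, 0, 0.3, 40],
  [1.34, -3.2, 0, 0.4, 40],
  [1.34, -3.31, 0, 0.446, 40],
])

```text
time_s: 17.93
tcp_pos: [0.5618, 0.0461, 0.1794]
ee_rot: [[-0.219, -0.976, -0.001], [-0.976, 0.219, -0.001], [0.001, 0.001, -1.0]]
wrist_force: [-0.6, 1.0, -2.0]
gripper_width: 0.639
gripper_force: 30.0
```

Call:
servo_tool([
  [0, 0, 0, 0, 40],
  [0, 0, -1, 0, 40],
  [0, 0, -2, 0, 40],
  [0, 0, -2.8, 0, 40],
  [0, 0, -3.4, 0, 40],
])

```text
time_s: 18.35
tcp_pos: [0.5596, 0.0492, 0.0757]
ee_rot: [[-0.221, -0.975, -0.004], [-0.975, 0.221, -0.001], [0.001, 0.003, -1.0]]
wrist_force: [-0.1, 0.2, -1.4]
gripper_width: 0.637
gripper_force: 30.0
```

```bash
python3 st.py
```

```text
t 18.35 p [0.5596 0.0492 0.0757] close 167.25387005665004 w 55.45569497616747 gf 29.999378621578217 F [-0.06    0.2369 -1.434 ] j [ 21.5  25.9 -20.1  -0.1 -44.2 -34.2]
```

Call:
servo_tool([
  [0, 0, -0.4, 0, 40],
  [0, 0, -0.8, 0, 40],
  [0, 0, -1.1, 0, 40],
  [0, 0, -1.23, 0, 40],
  [0, 0, -1.23, 0, 40],
])

```text
time_s: 18.77
tcp_pos: [0.5611, 0.0496, 0.0416]
ee_rot: [[-0.219, -0.976, -0.001], [-0.976, 0.219, -0.0], [0.0, 0.001, -1.0]]
wrist_force: [-0.0, 0.0, -0.5]
gripper_width: 0.638
gripper_force: 30.0
```

Call:
servo_tool([
  [0, 0, 0, 0, 40],
  [0, 0, 0, 0, 80],
  [0, 0, 0, 0, 80],
  [0, 0, 0, 0, 80],
  [0, 0, 0, 0, 80],
])

```text
time_s: 19.18
tcp_pos: [0.5616, 0.0491, 0.0415]
ee_rot: [[-0.219, -0.976, 0.001], [-0.976, 0.219, 0.0], [-0.0, -0.0, -1.0]]
wrist_force: [-0.1, -0.4, -0.3]
gripper_width: 0.855
gripper_force: 0.0
```

Call:
servo_tool([
  [0, 0, 0.7, 0, 85],
  [0, 0, 1.7, 0, 85],
  [0, 0, 2.8, 0, 85],
  [0, 0, 3.9, 0, 85],
  [0, 0, 4.6, 0, 85],
])

```text
time_s: 19.6
tcp_pos: [0.5627, 0.0492, 0.1831]
ee_rot: [[-0.219, -0.976, 0.005], [-0.976, 0.219, 0.001], [-0.002, -0.005, -1.0]]
wrist_force: [0.5, 0.6, -0.0]
gripper_width: 0.974
gripper_force: 0.0
```

Call:
servo_tool([
  [-0.4, 1, 0, -0.1, 85],
  [-0.8, 2, 0, -0.2, 85],
  [-1.2, 3, 0, -0.3, 85],
  [-1.6, 4, 0, -0.4, 85],
  [-2, 5, 0, -0.5, 85],
])

```text
time_s: 20.02
tcp_pos: [0.5007, 0.2001, 0.1795]
ee_rot: [[-0.664, -0.747, 0.0], [-0.747, 0.664, 0.0], [-0.001, -0.0, -1.0]]
wrist_force: [0.4, -0.5, -0.5]
gripper_width: 0.981
gripper_force: 0.0
```

```bash
python3 stubs.py; python3 - <<'E'
from h import *
t=cap("top");s=cap("side")
o=np.zeros((600,800,3),np.uint8);o[:400,:800]=cv2.resize(t["pixels"][170:290,155:395,::-1],None,fx=3.33,fy=3.33,interpolation=cv2.INTER_CUBIC)[:400,:800]
o[400:600,:]=cv2.resize(s["pixels"][160:240,275:595,::-1],None,fx=2.5,fy=2.5)
cv2.imwrite("pics/c3.png",o)
E
```

```text
t 20.0167 p [0.5007 0.2001 0.1795] close 138.37266536976216 w 85.34720613647256 gf 0.0 F [ 0.3668 -0.4574 -0.4838] j [ 39.   16.8 -16.7  -0.  -56.5 -80.7]
side [293.5766 179.045 ] [0.4371 0.379  0.03  ]
side [321.381 175.5  ] [0.5367 0.3971 0.03  ]
top [167.5615 264.0178] [0.3996 0.4231 0.03  ] [0.4063 0.4208] 2.169050380150498 0.06597048332275827 0.018531883226450184
top [183.965 226.232] [0.5002 0.3832 0.03  ] [0.5034 0.3841] -138.3754751068526 0.11112507803131509 0.1116172617686309Traceback (most recent call last):
  File "<stdin>", line 3, in <module>
ValueError: could not broadcast input array from shape (400,799,3) into shape (400,800,3)
```

Call:
servo_tool([
  [-0.4, 1.2, 0, -0.1, 85],
  [-0.9, 2.4, 0, -0.2, 85],
  [-1.4, 3.6, 0, -0.3, 85],
  [-1.9, 4.8, 0, -0.37, 85],
  [-2.15, 5.98, 0, -0.37, 85],
])

```text
time_s: 20.63
tcp_pos: [0.4362, 0.3786, 0.1794]
ee_rot: [[-0.889, -0.459, -0.0], [-0.459, 0.889, -0.0], [0.001, -0.0, -1.0]]
wrist_force: [0.7, 0.4, 0.2]
gripper_width: 0.98
gripper_force: 0.0
```

Call:
servo_tool([
  [0, 0, 0, 0, 85],
  [0, 0, -1.2, 0, 85],
  [0, 0, -2.4, 0, 85],
  [0, 0, -3.2, 0, 85],
  [0, 0, -3.5, 0, 85],
])

```text
time_s: 21.05
tcp_pos: [0.436, 0.3751, 0.0702]
ee_rot: [[-0.888, -0.46, -0.005], [-0.46, 0.888, -0.006], [0.007, -0.003, -1.0]]
wrist_force: [-4.1, -0.9, 2.3]
gripper_width: 0.978
gripper_force: 0.0
```

```bash
python3 - <<'E'
from st import *
st()
s=cap("side");cv2.imwrite("pics/c3.png",cv2.resize(s["pixels"][140:280,270:370,::-1],None,fx=4.2,fy=4.2,interpolation=cv2.INTER_CUBIC))
E
```

```text
t 21.05 p [0.436  0.3751 0.0702] close 117.4015784865395 w 85.11930711327521 gf 0.0 F [-4.1221 -0.8869  2.2648] j [  56.8   27.5  -18.3   -0.1  -44.7 -119.4]
```

View pics/c3.png

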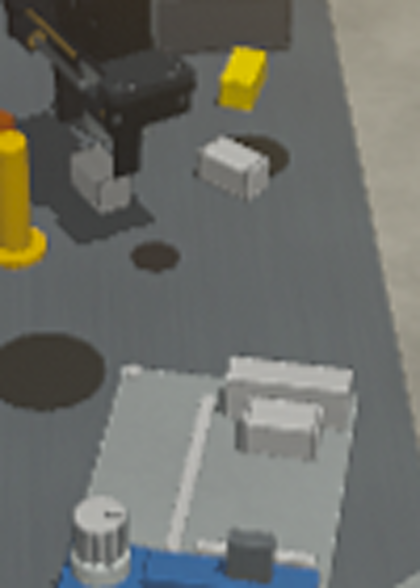

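The crop shows stub B between the fingers at about (100,175) and stub A lying squarely by the anvil at (280,425). The 4 N of wrist force suggests the gripper body is against the spray can, so I'm backing off upward and locating the can and the pin.

Call:
servo_tool([
  [0.05, -0.1, 0.5, 0, 85],
  [0, 0, 1.5, 0, 85],
  [0, 0, 2.5, 0, 85],
  [0, 0, 3.5, 0, 85],
  [0, 0, 3.5, 0, 85],
])

```text
time_s: 21.52
tcp_pos: [0.4408, 0.381, 0.1883]
ee_rot: [[-0.887, -0.462, 0.011], [-0.462, 0.887, 0.012], [-0.016, 0.005, -1.0]]
wrist_force: [0.3, 0.9, -0.6]
gripper_width: 0.975
gripper_force: 0.0
```

Call:
servo_tool([
  [0, -1, 0.3, 0, 85],
  [0, -2, 0.3, 0, 85],
  [0, -3, 0.3, 0, 85],
  [0, -4, 0.3, 0, 85],
  [0, -5, 0.3, 0, 85],
])

```text
time_s: 21.93
tcp_pos: [0.4377, 0.2269, 0.1901]
ee_rot: [[-0.887, -0.461, 0.003], [-0.461, 0.887, 0.002], [-0.004, 0.001, -1.0]]
wrist_force: [1.0, 0.2, 0.8]
gripper_width: 0.982
gripper_force: 0.0
```

```bash
python3 - <<'E'
from stubs import *
st()
T0=cv2.cvtColor(cv2.imread("pics/top0.png"),cv2.COLOR_BGR2RGB)
t=cap("top");s=cap("side")
for nm,im in(("t0",T0),("now",t["pixels"])):
    h=cv2.cvtColor(im,cv2.COLOR_RGB2HSV)
    m=((h[...,2]>165)&(h[...,1]<40)).astype(np.uint8)[215:262,100:155]
    n,l,S,C=cv2.connectedComponentsWithStats(m)
    for i in range(1,n):
        if S[i,4]>60: u,v=C[i]+[100,215];print(nm,"can",u,v,S[i],onz(t,u,v,.17))
    y=((h[...,0]>15)&(h[...,0]<32)&(h[...,1]>150)).astype(np.uint8)[262:295,195:232]
    n,l,S,C=cv2.connectedComponentsWithStats(y)
    for i in range(1,n):
        if S[i,4]>30: print(nm,"pin",C[i]+[195,262],S[i],onz(t,*(C[i]+[195,262]),.0))
    for p,R in rects(h,(165,190,245,268),140): print(nm,"stub",p,wrect(t,R,.03))
o=np.zeros((560,800,3),np.uint8);o[:,:400]=cv2.resize(s["pixels"][120:220,260:360,::-1],(400,400*560//400))[:560] if 0 else cv2.resize(s["pixels"][110:250,260:360,::-1],(400,560),interpolation=cv2.INTER_CUBIC)
o[:,400:]=cv2.resize(t["pixels"][180:320,100:200,::-1],(400,560),interpolation=cv2.INTER_CUBIC)
cv2.imwrite("pics/c4.png",o)
E
```

```text
t 21.9333 p [0.4377 0.2269 0.1901] close 117.48355393392563 w 85.42284179123777 gf 0.0 F [0.9757 0.1684 0.8442] j [  46.3   11.7  -22.1    0.   -56.1 -108.9]
t0 can 125.44444444444444 237.43815513626834 [ 13  11  25  24 477] [0.4575 0.4817 0.17  ]
t0 pin [213.5911 277.5016] [  7   7  23  18 313] [0.3653 0.3069 0.    ]
t0 stub [185.0167 249.9762] (array([0.437 , 0.3796]), np.float64(-62.56551328833823), np.float64(0.056312800143748114), np.float64(0.029937873592485523))
t0 stub [226.6537 238.1146] (array([0.4698, 0.269 ]), np.float64(-67.44406586390488), np.float64(0.05491348175761534), np.float64(0.030325616873593447))
t0 stub [182.2613 207.2523] (array([0.5511, 0.3895]), np.float64(-43.43039577125157), np.float64(0.05243530196396507), np.float64(0.028830301101916412))
now can 125.37420718816068 237.39957716701903 [ 13  11  25  24 473] [0.4576 0.4819 0.17  ]
now pin [214.1993 278.0559] [  7   7  23  18 286] [0.3638 0.3053 0.    ]
now stub [177.3961 257.7086] (array([0.4318, 0.3808]), np.float64(-89.46803626144943), np.float64(0.07944846296560602), np.float64(0.10082159436590854))
now stub [182.4086 206.2004] (array([0.5511, 0.3895]), np.float64(-43.43042946027489), np.float64(0.05243532553960518), np.float64(0.02883030142255075))
```

View pics/c4.png

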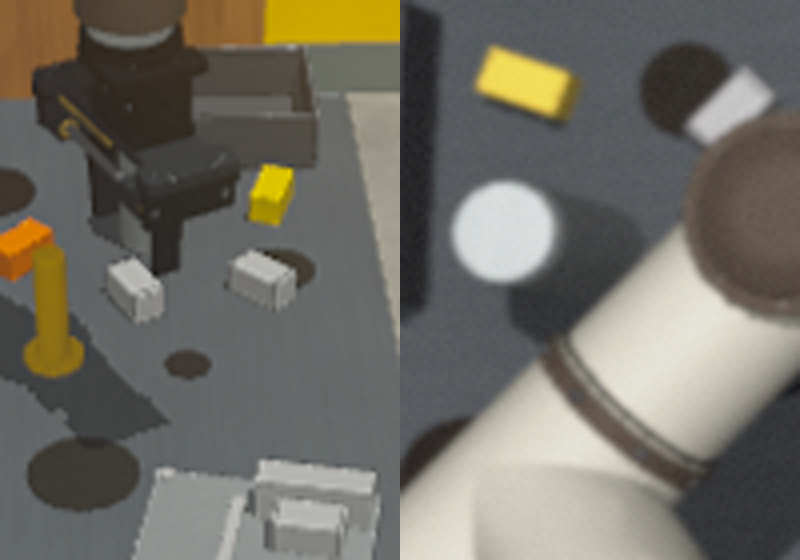

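The can and stub B haven't moved: the can is at (505,230) in the right inset and B at (135,290) in the left. I'll grip B with a small yaw and sideways offset so the gripper body stays clear of the can.

Call:
servo_tool([
  [0, 1.2, 0, 0, 85],
  [0, 2.4, 0, 0.05, 85],
  [-0.1, 3.6, 0, 0.085, 85],
  [-0.19, 4.6, 0, 0.085, 85],
  [-0.19, 4.87, 0, 0.085, 85],
])

```text
time_s: 22.45
tcp_pos: [0.4321, 0.379, 0.1896]
ee_rot: [[-0.843, -0.538, 0.003], [-0.538, 0.843, 0.004], [-0.005, 0.001, -1.0]]
wrist_force: [0.0, 0.2, -0.0]
gripper_width: 0.977
gripper_force: 0.0
```

Call:
servo_tool([
  [0, 0, 0, 0, 85],
  [0, 0, -1, 0, 85],
  [0, 0, -1.9, 0, 85],
  [0, 0, -2.7, 0, 85],
  [0, 0, -3.3, 0, 85],
])

```text
time_s: 22.87
tcp_pos: [0.4311, 0.3726, 0.0881]
ee_rot: [[-0.846, -0.534, -0.001], [-0.534, 0.846, -0.001], [0.001, -0.0, -1.0]]
wrist_force: [0.8, 0.3, 0.4]
gripper_width: 0.977
gripper_force: 0.0
```

Call:
servo_tool([
  [0, 0, 0, 0, 85],
  [0, 0, -0.6, 0, 85],
  [0, 0, -1.2, 0, 85],
  [0, 0, -1.7, 0, 85],
  [0, 0, -1.97, 0, 85],
])

```text
time_s: 23.28
tcp_pos: [0.4316, 0.3737, 0.0303]
ee_rot: [[-0.845, -0.534, 0.0], [-0.534, 0.845, -0.0], [0.0, -0.0, -1.0]]
wrist_force: [-0.4, 0.3, -0.2]
gripper_width: 0.978
gripper_force: 0.0
```

Call:
servo_tool([
  [0, 0, 0, 0, 85],
  [0, 0, 0, 0, 40],
  [0, 0, 0, 0, 40],
  [0, 0, 0, 0, 40],
  [0, 0, 0, 0, 40],
])

```text
time_s: 23.7
tcp_pos: [0.4316, 0.375, 0.0313]
ee_rot: [[-0.845, -0.535, 0.001], [-0.535, 0.845, 0.002], [-0.002, 0.001, -1.0]]
wrist_force: [-0.2, 0.3, 0.9]
gripper_width: 0.759
gripper_force: 0.0
```

Call:
servo_tool([
  [0, 0, 0, 0, 40],
  [0, 0, 0, 0, 40],
  [0, 0, 0, 0, 40],
  [0, 0, 0, 0, 40],
  [0, 0, 0, 0, 40],
])

```text
time_s: 24.12
tcp_pos: [0.4314, 0.375, 0.0308]
ee_rot: [[-0.844, -0.536, 0.001], [-0.536, 0.844, 0.001], [-0.001, 0.0, -1.0]]
wrist_force: [-2.4, 1.1, 6.2]
gripper_width: 0.643
gripper_force: 29.9
```

```bash
python3 st.py
```

```text
t 24.1167 p [0.4314 0.375  0.0308] close 122.38167285444555 w 55.92767725111983 gf 29.85848357579016 F [-2.358   1.0816  6.1878] j [  57.2   30.2  -21.     0.   -38.8 -114.9]
```

Call:
servo_tool([
  [0, 0, 0.8, 0, 40],
  [0, 0, 1.8, 0, 40],
  [0, 0, 2.9, 0, 40],
  [0, 0, 4.0, 0, 40],
  [0, 0, 5.0, 0, 40],
])

```text
time_s: 24.53
tcp_pos: [0.431, 0.374, 0.1812]
ee_rot: [[-0.845, -0.535, -0.001], [-0.535, 0.845, -0.001], [0.001, -0.0, -1.0]]
wrist_force: [0.9, -0.4, -0.9]
gripper_width: 0.643
gripper_force: 29.8
```

Call:
servo_tool([
  [0.2, -0.5, 0, 0.1, 40],
  [0.6, -1.5, 0, 0.2, 40],
  [1.0, -2.6, 0, 0.3, 40],
  [1.3, -3.6, 0, 0.4, 40],
  [1.7, -4.7, 0, 0.4, 40],
])

```text
time_s: 24.95
tcp_pos: [0.4817, 0.2319, 0.1793]
ee_rot: [[-0.566, -0.824, -0.002], [-0.824, 0.566, -0.001], [0.002, 0.001, -1.0]]
wrist_force: [0.7, 0.2, -1.2]
gripper_width: 0.645
gripper_force: 29.8
```

Call:
servo_tool([
  [0.4, -1.1, 0, 0.1, 40],
  [0.7, -2.2, 0, 0.2, 40],
  [1.1, -3.3, 0, 0.3, 40],
  [1.4, -4.4, 0, 0.387, 40],
  [1.7, -5.4, 0, 0.387, 40],
])

```text
time_s: 25.37
tcp_pos: [0.5327, 0.0693, 0.1792]
ee_rot: [[-0.215, -0.977, -0.002], [-0.977, 0.215, -0.001], [0.001, 0.002, -1.0]]
wrist_force: [0.5, 0.3, -1.6]
gripper_width: 0.645
gripper_force: 29.8
```

Call:
servo_tool([
  [0.3, -0.8, 0, 0, 40],
  [0.5, -1.5, 0, 0, 40],
  [0.64, -2.0, 0, 0, 40],
  [0.64, -2.08, 0, 0, 40],
  [0.64, -2.08, -0.6, 0, 40],
])

```text
time_s: 25.78
tcp_pos: [0.5544, 0.0083, 0.1644]
ee_rot: [[-0.219, -0.976, 0.006], [-0.976, 0.219, 0.001], [-0.002, -0.006, -1.0]]
wrist_force: [1.1, 1.8, -0.9]
gripper_width: 0.644
gripper_force: 29.8
```

Call:
servo_tool([
  [0, 0, -0.9, 0, 40],
  [0, 0, -1.9, 0, 40],
  [0, 0, -2.8, 0, 40],
  [0, 0, -3.6, 0, 40],
  [0, 0, -4.03, 0, 40],
])

```text
time_s: 26.2
tcp_pos: [0.5496, 0.0088, 0.0385]
ee_rot: [[-0.217, -0.976, -0.007], [-0.976, 0.217, -0.002], [0.004, 0.007, -1.0]]
wrist_force: [-13.1, 1.4, 41.4]
gripper_width: 0.646
gripper_force: 30.1
```

Call:
servo_tool([
  [0, 0, 0, 0, 40],
  [0, 0, 0, 0, 40],
  [0, 0, 0, 0, 40],
  [0, 0, 0, 0, 40],
  [0, 0, 0, 0, 40],
])

```text
time_s: 26.62
tcp_pos: [0.5525, 0.0093, 0.0415]
ee_rot: [[-0.217, -0.976, 0.001], [-0.976, 0.217, 0.0], [-0.0, -0.0, -1.0]]
wrist_force: [-0.0, -0.3, -1.2]
gripper_width: 0.642
gripper_force: 29.8
```

```bash
python3 st.py
```

```text
t 26.6167 p [0.5525 0.0093 0.0415] close 167.4585460081029 w 55.886197487587324 gf 29.830740988254547 F [-0.0377 -0.3498 -1.1567] j [ 17.8  27.9 -23.3  -0.  -38.8 -30.3]
```

Call:
servo_tool([
  [0, 0, 0, 0, 75],
  [0, 0, 0, 0, 75],
  [0, 0, 0, 0, 75],
  [0, 0, 0, 0, 75],
  [0, 0, 0.3, 0, 75],
])

```text
time_s: 27.03
tcp_pos: [0.5512, 0.0088, 0.0492]
ee_rot: [[-0.218, -0.976, -0.003], [-0.976, 0.218, -0.001], [0.001, 0.003, -1.0]]
wrist_force: [0.3, -0.5, 0.1]
gripper_width: 0.843
gripper_force: 0.0
```

Call:
servo_tool([
  [0, 0, 0.7, 0, 75],
  [0, 0, 1.7, 0, 75],
  [0, 0, 2.8, 0, 60],
  [0, 0, 3.9, 0, 60],
  [0, 0.3, 4.3, 0, 60],
])

```text
time_s: 27.45
tcp_pos: [0.5548, 0.0177, 0.1854]
ee_rot: [[-0.217, -0.976, 0.009], [-0.976, 0.218, 0.001], [-0.003, -0.009, -1.0]]
wrist_force: [0.3, 0.5, 1.5]
gripper_width: 0.73
gripper_force: 0.0
```

Call:
servo_tool([
  [0, 1, 0, 0.1, 60],
  [0, 2, 0, 0.2, 60],
  [0, 3.1, 0, 0.3, 60],
  [0, 4.2, 0, 0.4, 60],
  [0, 5.3, 0, 0.5, 60],
])

```text
time_s: 27.87
tcp_pos: [0.5522, 0.1784, 0.1804]
ee_rot: [[0.282, -0.959, 0.001], [-0.959, -0.282, 0.001], [-0.0, -0.001, -1.0]]
wrist_force: [0.7, 0.1, -0.3]
gripper_width: 0.692
gripper_force: 0.0
```

Call:
servo_tool([
  [0, 1.1, 0, 0.1, 60],
  [0, 2.1, 0, 0.2, 60],
  [0, 3, 0, 0.3, 60],
  [0, 3.5, 0, 0.4, 60],
  [0, 4, 0, 0.53, 60],
])

```text
time_s: 28.28
tcp_pos: [0.5521, 0.2987, 0.1799]
ee_rot: [[0.726, -0.688, 0.0], [-0.688, -0.726, 0.0], [0.0, -0.001, -1.0]]
wrist_force: [-0.3, 0.0, -0.5]
gripper_width: 0.688
gripper_force: 0.0
```

```bash
python3 stubs.py; python3 - <<'E'
from h import *
t=cap("top");s=cap("side")
o=np.zeros((560,800,3),np.uint8);o[:,:400]=cv2.resize(s["pixels"][150:290,270:370,::-1],(400,560),interpolation=cv2.INTER_CUBIC)
o[:350,400:]=cv2.resize(t["pixels"][180:285,280:400,::-1],(400,350),interpolation=cv2.INTER_CUBIC)
o[360:,400:600]=t["pixels"][20:220,340:540,::-1]
cv2.imwrite("pics/c5.png",o)
E
```

```text
t 28.2833 p [0.5521 0.2987 0.1799] close 46.560346515630215 w 59.88348864256454 gf 0.0 F [-0.3355  0.0053 -0.4784] j [ 43.2  24.9  -4.    0.  -61.1   3.4]
```

View pics/c5.png

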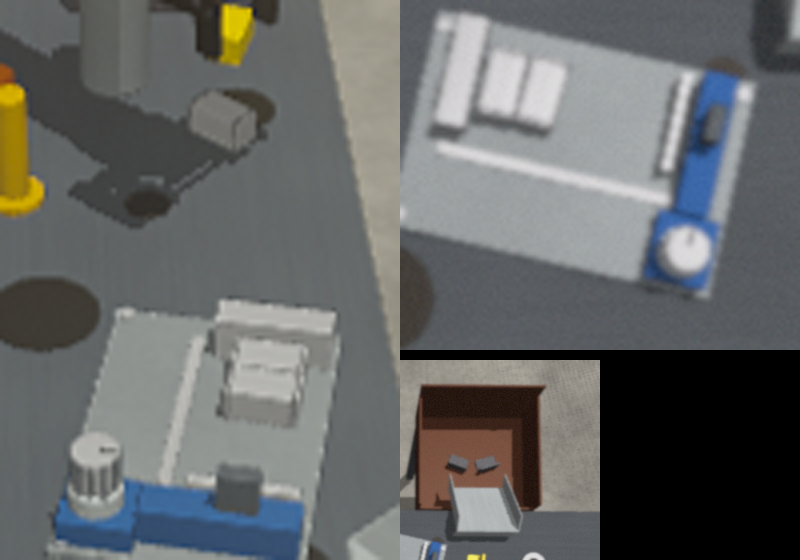

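Both angles are in the bin, at (457,463) and (486,463). Stubs A and B sit squarely by the anvil, and stub C is in place at (222,120).

Call:
servo_tool([
  [-0.05, 1, 0, 0, 60],
  [-0.05, 2, 0, 0, 60],
  [-0.05, 2.7, 0, 0, 60],
  [-0.05, 3.08, 0, 0, 60],
  [-0.05, 3.08, -0.4, 0, 60],
])

```text
time_s: 28.9
tcp_pos: [0.5522, 0.3916, 0.1696]
ee_rot: [[0.722, -0.692, 0.005], [-0.692, -0.722, 0.004], [0.001, -0.006, -1.0]]
wrist_force: [0.6, -0.3, 0.6]
gripper_width: 0.688
gripper_force: 0.0
```

Call:
servo_tool([
  [0, 0, -1, 0, 60],
  [0, 0, -2, 0, 60],
  [0, 0, -3, 0, 60],
  [0, 0, -4, 0, 60],
  [0, 0, -4.57, 0, 60],
])

```text
time_s: 29.32
tcp_pos: [0.5491, 0.3856, 0.0257]
ee_rot: [[0.719, -0.695, -0.006], [-0.695, -0.719, -0.005], [-0.001, 0.007, -1.0]]
wrist_force: [-1.3, -0.6, -0.5]
gripper_width: 0.689
gripper_force: 0.0
```

Call:
servo_tool([
  [0, 0, 0, 0, 60],
  [0, 0, 0, 0, 10],
  [0, 0, 0, 0, 10],
  [0, 0, 0, 0, 10],
  [0, 0, 0, 0, 10],
])

```text
time_s: 29.73
tcp_pos: [0.5517, 0.3901, 0.0322]
ee_rot: [[0.721, -0.693, 0.002], [-0.693, -0.721, 0.003], [-0.0, -0.003, -1.0]]
wrist_force: [-1.0, -0.4, 1.0]
gripper_width: 0.47
gripper_force: 0.0
```

Call:
servo_tool([
  [0, 0, 0, 0, 10],
  [0, 0, 0, 0, 10],
  [0, 0, 0, 0, 10],
  [0, 0, 0, 0, 10],
  [0, 0, 0, 0, 10],
])

```text
time_s: 30.15
tcp_pos: [0.5515, 0.3902, 0.0315]
ee_rot: [[0.722, -0.692, 0.002], [-0.692, -0.722, 0.001], [0.0, -0.002, -1.0]]
wrist_force: [0.1, -0.4, 6.0]
gripper_width: 0.343
gripper_force: 30.0
```

Call:
servo_tool([
  [0, 0, 0.8, 0, 10],
  [0, 0, 1.8, 0, 10],
  [0, 0, 2.9, 0, 10],
  [0, 0, 4.0, 0, 10],
  [0, 0, 5.0, 0, 10],
])

```text
time_s: 30.57
tcp_pos: [0.5503, 0.3892, 0.181]
ee_rot: [[0.721, -0.692, -0.001], [-0.692, -0.721, -0.001], [-0.0, 0.001, -1.0]]
wrist_force: [0.9, 0.2, -0.9]
gripper_width: 0.34
gripper_force: 30.0
```

```bash
python3 st.py
```

```text
t 30.5667 p [0.5503 0.3892 0.181 ] close 46.1747501467371 w 29.60949840653045 gf 29.983759224414825 F [ 0.942   0.2393 -0.8896] j [ 49.   29.2   3.4  -0.  -64.3  -2.8]
```

Call:
servo_tool([
  [0, -0.6, 0, 0.05, 10],
  [0, -1.6, 0, 0.15, 10],
  [-0.1, -2.7, 0, 0.25, 10],
  [-0.1, -3.8, 0, 0.35, 10],
  [-0.1, -4.9, 0, 0.4, 10],
])

```text
time_s: 30.98
tcp_pos: [0.5466, 0.2409, 0.179]
ee_rot: [[0.936, -0.352, -0.002], [-0.352, -0.936, -0.001], [-0.002, 0.002, -1.0]]
wrist_force: [0.8, -0.5, -2.1]
gripper_width: 0.341
gripper_force: 30.0
```

Call:
servo_tool([
  [0, -1.1, 0, 0.1, 10],
  [0, -2.2, 0, 0.14, 10],
  [0, -3.3, 0, 0.14, 10],
  [-0.1, -4.4, 0, 0.14, 10],
  [-0.1, -5.5, 0, 0.14, 10],
])

```text
time_s: 31.4
tcp_pos: [0.5434, 0.0758, 0.1792]
ee_rot: [[0.975, -0.223, -0.003], [-0.223, -0.975, -0.0], [-0.003, 0.001, -1.0]]
wrist_force: [0.4, 0.5, -2.6]
gripper_width: 0.338
gripper_force: 30.0
```

Call:
servo_tool([
  [0, -1, 0, 0, 10],
  [-0.09, -2, 0, 0, 10],
  [-0.09, -3, 0, 0, 10],
  [-0.09, -3.6, 0, 0, 10],
  [-0.09, -3.81, 0, 0, 10],
])

```text
time_s: 31.82
tcp_pos: [0.5409, -0.0391, 0.1792]
ee_rot: [[0.974, -0.226, -0.003], [-0.226, -0.974, -0.0], [-0.003, 0.001, -1.0]]
wrist_force: [-0.2, 0.7, -1.0]
gripper_width: 0.342
gripper_force: 30.0
```

Call:
servo_tool([
  [0, 0, -0.2, 0, 10],
  [0, 0, -1.1, 0, 10],
  [0, 0, -2.1, 0, 10],
  [0, 0, -3.0, 0, 10],
  [0, 0, -3.6, 0, 10],
])

```text
time_s: 32.23
tcp_pos: [0.5402, -0.0357, 0.0688]
ee_rot: [[0.975, -0.222, -0.005], [-0.222, -0.975, -0.0], [-0.005, 0.001, -1.0]]
wrist_force: [-0.0, -0.1, -1.2]
gripper_width: 0.337
gripper_force: 30.0
```

```bash
python3 st.py
```

```text
t 32.2333 p [ 0.5402 -0.0357  0.0688] close 77.14598843009102 w 29.305269213635857 gf 29.98339980840683 F [-0.0215 -0.1479 -1.1941] j [ 13.3  24.9 -23.3  -0.1 -42.   63.9]
```

Call:
servo_tool([
  [0, 0, -0.4, 0, 10],
  [0, 0, -0.7, 0, 10],
  [0, 0, -0.9, 0, 10],
  [0, 0, -1.03, 0, 10],
  [0, 0, -1.03, 0, 10],
])

```text
time_s: 32.65
tcp_pos: [0.5426, -0.036, 0.0418]
ee_rot: [[0.975, -0.222, 0.001], [-0.222, -0.975, 0.0], [0.001, -0.0, -1.0]]
wrist_force: [0.4, 0.7, -1.5]
gripper_width: 0.342
gripper_force: 30.0
```

Call:
servo_tool([
  [0, 0, 0, 0, 38],
  [0, 0, 0, 0, 38],
  [0, 0, 0, 0, 38],
  [0, 0, 0, 0, 38],
  [0, 0, 0.3, 0, 38],
])

```text
time_s: 33.07
tcp_pos: [0.5411, -0.037, 0.0493]
ee_rot: [[0.975, -0.223, -0.003], [-0.223, -0.975, -0.0], [-0.003, 0.001, -1.0]]
wrist_force: [0.1, -0.1, 0.3]
gripper_width: 0.437
gripper_force: 0.0
```

Call:
servo_tool([
  [0, 0, 0.6, 0, 38],
  [0, 0, 1.4, 0, 38],
  [0, 0, 2.4, 0, 40],
  [0, 0, 3.4, 0, 40],
  [0, 0, 4.3, 0, 40],
])

```text
time_s: 33.48
tcp_pos: [0.5424, -0.0369, 0.182]
ee_rot: [[0.975, -0.223, 0.002], [-0.223, -0.975, 0.0], [0.002, -0.001, -1.0]]
wrist_force: [0.4, 0.5, -0.5]
gripper_width: 0.457
gripper_force: 0.0
```

```bash
python3 - <<'E'
from stubs import *
st()
s=cap("side");h=cv2.cvtColor(s["pixels"],cv2.COLOR_RGB2HSV)
cv2.imwrite("pics/c6.png",cv2.resize(s["pixels"][210:310,270:370,::-1],None,fx=5,fy=5,interpolation=cv2.INTER_CUBIC))
E
```

```text
t 33.4833 p [ 0.5424 -0.0369  0.182 ] close 77.12365162735229 w 39.747186753757106 gf 0.0 F [ 0.3968  0.4867 -0.502 ] j [ 13.2  17.  -16.    0.  -56.9  63.9]
```

View pics/c6.png

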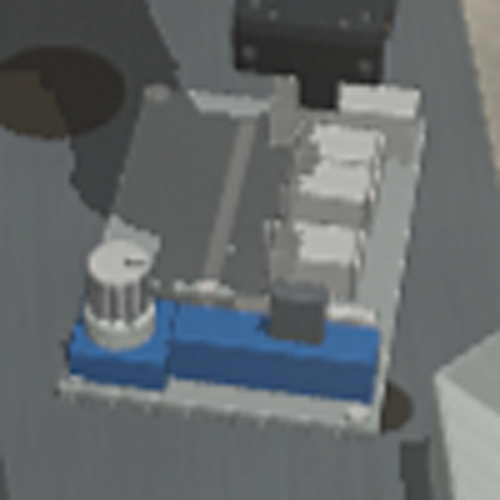

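The crop shows all three stubs lying square between the jaws: (345,145), (335,195) and (325,260). Next I'll grip the post and slide the head closed.

Call:
servo_tool([
  [-0.1, -0.6, 0, 0, 40],
  [-0.3, -1.5, 0, 0, 40],
  [-0.45, -2.2, 0, 0, 40],
  [-0.55, -2.62, 0, 0, 40],
  [-0.55, -2.62, -0.3, 0, 40],
])

```text
time_s: 33.95
tcp_pos: [0.5263, -0.1173, 0.1721]
ee_rot: [[0.974, -0.225, 0.004], [-0.225, -0.974, -0.0], [0.004, -0.001, -1.0]]
wrist_force: [-0.0, 0.8, 0.1]
gripper_width: 0.46
gripper_force: 0.0
```

Call:
servo_tool([
  [0, 0, -0.9, 0, 40],
  [0, 0, -1.8, 0, 40],
  [0, 0, -2.6, 0, 40],
  [0, 0, -3.2, 0, 40],
  [0, 0, -3.4, 0, 40],
])

```text
time_s: 34.37
tcp_pos: [0.5237, -0.1148, 0.0649]
ee_rot: [[0.975, -0.223, -0.006], [-0.223, -0.975, 0.0], [-0.006, 0.001, -1.0]]
wrist_force: [-1.0, 0.2, 0.4]
gripper_width: 0.46
gripper_force: 0.0
```

Call:
servo_tool([
  [0, 0, 0, 0, 40],
  [0, 0, 0, 0, 0],
  [0, 0, 0, 0, 0],
  [0, 0, 0, 0, 0],
  [0, 0, 0, 0, 0],
])

```text
time_s: 34.78
tcp_pos: [0.5265, -0.1153, 0.0694]
ee_rot: [[0.975, -0.223, 0.003], [-0.223, -0.975, 0.0], [0.002, -0.001, -1.0]]
wrist_force: [-0.1, 1.2, 0.5]
gripper_width: 0.245
gripper_force: 0.0
```

Call:
servo_tool([
  [0, 0, 0, 0, 0],
  [0, 0, 0, 0, 0],
  [0, 0, 0, 0, 0],
  [0, 0, 0, 0, 0],
  [0, 0, 0, 0, 0],
])

```text
time_s: 35.2
tcp_pos: [0.5261, -0.1154, 0.0691]
ee_rot: [[0.975, -0.222, 0.001], [-0.222, -0.975, -0.0], [0.001, 0.0, -1.0]]
wrist_force: [-1.4, -0.4, 5.9]
gripper_width: 0.159
gripper_force: 30.0
```

Call:
servo_tool([
  [0.03, 0.12, 0, 0, 0],
  [0.07, 0.3, 0, 0, 0],
  [0.11, 0.5, 0, 0, 0],
  [0.16, 0.7, 0, 0, 0],
  [0.2, 0.9, 0, 0, 0],
])

```text
time_s: 35.62
tcp_pos: [0.5315, -0.0911, 0.0691]
ee_rot: [[0.975, -0.223, -0.001], [-0.223, -0.975, -0.004], [-0.0, 0.004, -1.0]]
wrist_force: [-0.7, -14.2, 4.9]
gripper_width: 0.158
gripper_force: 30.0
```

Call:
servo_tool([
  [0.04, 0.18, 0, 0, 0],
  [0.08, 0.36, 0, 0, 0],
  [0.12, 0.54, 0, 0, 0],
  [0.16, 0.72, 0, 0, 0],
  [0.19, 0.86, 0, 0, 0],
])

```text
time_s: 36.03
tcp_pos: [0.5373, -0.0654, 0.0691]
ee_rot: [[0.975, -0.222, -0.001], [-0.222, -0.975, -0.004], [-0.0, 0.004, -1.0]]
wrist_force: [0.0, -13.0, 5.5]
gripper_width: 0.159
gripper_force: 30.0
```

```bash
python3 st.py
```

```text
t 36.0333 p [ 0.5373 -0.0654  0.0691] close 77.15224209423452 w 13.810231349420103 gf 30.031403182656504 F [  0.0428 -13.0119   5.519 ] j [ 10.3  24.8 -23.7   0.3 -41.7  66.6]
```

Call:
servo_tool([
  [0.02, 0.1, 0, 0, 0],
  [0.04, 0.18, 0, 0, 0],
  [0.06, 0.26, 0, 0, 0],
  [0.07, 0.3, 0, 0, 0],
  [0.07, 0.32, 0, 0, 0],
])

```text
time_s: 36.45
tcp_pos: [0.5394, -0.0561, 0.0691]
ee_rot: [[0.975, -0.222, -0.001], [-0.222, -0.975, -0.004], [-0.0, 0.004, -1.0]]
wrist_force: [-1.0, -14.1, 4.8]
gripper_width: 0.158
gripper_force: 30.0
```

Call:
servo_tool([
  [0.01, 0.02, 0, 0, 0],
  [0.01, 0.04, 0, 0, 0],
  [0.015, 0.065, 0, 0, 0],
  [0.015, 0.065, 0, 0, 0],
  [0.015, 0.065, 0, 0, 0],
])

```text
time_s: 36.87
tcp_pos: [0.5398, -0.0542, 0.0691]
ee_rot: [[0.975, -0.223, -0.001], [-0.223, -0.975, -0.004], [-0.0, 0.004, -1.0]]
wrist_force: [-1.0, -13.5, 5.7]
gripper_width: 0.156
gripper_force: 30.0
```

Call:
servo_tool([
  [0.01, 0.02, 0, 0, 0],
  [0.01, 0.04, 0, 0, 0],
  [0.015, 0.065, 0, 0, 0],
  [0.015, 0.065, 0, 0, 0],
  [0.015, 0.065, 0, 0, 0],
])

```text
time_s: 37.28
tcp_pos: [0.5402, -0.0524, 0.0691]
ee_rot: [[0.975, -0.223, -0.001], [-0.223, -0.975, -0.004], [-0.0, 0.004, -1.0]]
wrist_force: [-0.5, -14.4, 4.8]
gripper_width: 0.158
gripper_force: 30.0
```

```bash
python3 st.py
```

```text
t 37.2833 p [ 0.5402 -0.0524  0.0691] close 77.13682888006778 w 13.711913544458955 gf 30.036690853885375 F [ -0.4692 -14.4101   4.8412] j [ 11.7  24.9 -23.4   0.3 -41.8  65.2]
```

Call:
servo_tool([
  [0.01, 0.02, 0, 0, 0],
  [0.01, 0.05, 0, 0, 0],
  [0.01, 0.05, 0, 0, 0],
  [0.01, 0.05, 0, 0, 0],
  [0.01, 0.05, 0, 0, 0],
])

```text
time_s: 37.7
tcp_pos: [0.5405, -0.0509, 0.0691]
ee_rot: [[0.975, -0.223, -0.001], [-0.223, -0.975, -0.004], [-0.0, 0.004, -1.0]]
wrist_force: [-0.0, -14.7, 5.0]
gripper_width: 0.163
gripper_force: 30.0
```

Call:
servo_tool([
  [0.01, 0.02, 0, 0, 0],
  [0.01, 0.05, 0, 0, 0],
  [0.01, 0.05, 0, 0, 0],
  [0.01, 0.05, 0, 0, 0],
  [0.01, 0.05, 0, 0, 0],
])

```text
time_s: 38.12
tcp_pos: [0.5408, -0.0494, 0.069]
ee_rot: [[0.975, -0.223, -0.001], [-0.223, -0.975, -0.004], [-0.0, 0.004, -1.0]]
wrist_force: [0.4, -14.7, 4.5]
gripper_width: 0.15
gripper_force: 30.0
```

```bash
python3 st.py
```

```text
t 38.1167 p [ 0.5408 -0.0494  0.069 ] close 77.13771067953846 w 13.065433956047835 gf 30.03621709474828 F [  0.4341 -14.6725   4.4801] j [ 12.   24.9 -23.4   0.3 -41.8  64.9]
```

Call:
servo_tool([
  [0.01, 0.02, 0, 0, 0],
  [0.01, 0.05, 0, 0, 0],
  [0.01, 0.05, 0, 0, 0],
  [0.01, 0.05, 0, 0, 0],
  [0.01, 0.05, 0, 0, 0],
])

```text
time_s: 38.53
tcp_pos: [0.5411, -0.048, 0.069]
ee_rot: [[0.975, -0.223, -0.001], [-0.223, -0.975, -0.004], [-0.0, 0.004, -1.0]]
wrist_force: [0.8, -15.0, 5.0]
gripper_width: 0.162
gripper_force: 30.0
```

Call:
servo_tool([
  [0.01, 0.02, 0, 0, 0],
  [0.01, 0.05, 0, 0, 0],
  [0.01, 0.05, 0, 0, 0],
  [0.01, 0.05, 0, 0, 0],
  [0.01, 0.05, 0, 0, 0],
])

```text
time_s: 38.95
tcp_pos: [0.5414, -0.047, 0.0691]
ee_rot: [[0.975, -0.223, -0.001], [-0.223, -0.975, -0.005], [-0.0, 0.005, -1.0]]
wrist_force: [-0.4, -17.4, 4.7]
gripper_width: 0.159
gripper_force: 30.0
```

```bash
python3 - <<'E'
from stubs import *
st()
s=cap("side");t=cap("top")
o=np.zeros((500,800,3),np.uint8);o[:,:500]=cv2.resize(s["pixels"][210:310,270:370,::-1],(500,500),interpolation=cv2.INTER_CUBIC)
cv2.imwrite("pics/c7.png",o[:, :500])
E
```

```text
t 38.95 p [ 0.5414 -0.047   0.0691] close 77.13362059095734 w 13.861749233076718 gf 30.04804524447536 F [ -0.4425 -17.3614   4.683 ] j [ 12.3  25.  -23.4   0.4 -41.8  64.6]
```

Call:
servo_tool([
  [0.01, 0.02, 0, 0, 0],
  [0.01, 0.05, 0, 0, 0],
  [0.01, 0.05, 0, 0, 0],
  [0.01, 0.05, 0, 0, 0],
  [0.01, 0.05, 0, 0, 0],
])

```text
time_s: 39.47
tcp_pos: [0.5415, -0.0461, 0.0691]
ee_rot: [[0.975, -0.223, -0.002], [-0.223, -0.975, -0.006], [-0.0, 0.006, -1.0]]
wrist_force: [1.0, -21.5, 3.9]
gripper_width: 0.158
gripper_force: 30.1
```

Call:
servo_tool([
  [0.01, 0.02, 0, 0, 0],
  [0.01, 0.03, 0, 0, 0],
  [0.01, 0.03, 0, 0, 0],
  [0.01, 0.03, 0, 0, 0],
  [0.01, 0.03, 0, 0, 0],
])

```text
time_s: 39.88
tcp_pos: [0.5416, -0.0458, 0.0691]
ee_rot: [[0.975, -0.223, -0.002], [-0.223, -0.975, -0.006], [-0.001, 0.007, -1.0]]
wrist_force: [0.7, -22.7, 4.2]
gripper_width: 0.161
gripper_force: 30.1
```

```bash
python3 st.py
```

```text
t 39.8833 p [ 0.5416 -0.0458  0.0691] close 77.12653321051188 w 14.019731125590788 gf 30.077148453992777 F [  0.6916 -22.6791   4.1541] j [ 12.4  25.  -23.3   0.5 -41.9  64.3]
```

Call:
servo_tool([
  [-0.04, -0.15, 0, 0, 40],
  [-0.04, -0.15, 0, 0, 40],
  [-0.04, -0.15, 0, 0, 40],
  [-0.04, -0.15, 0, 0, 40],
  [-0.04, -0.15, 0, 0, 40],
])

```text
time_s: 40.3
tcp_pos: [0.5409, -0.0446, 0.068]
ee_rot: [[0.975, -0.222, -0.0], [-0.222, -0.975, 0.0], [-0.0, -0.0, -1.0]]
wrist_force: [0.6, -0.3, -0.2]
gripper_width: 0.424
gripper_force: 0.0
```

Call:
servo_tool([
  [0, 0, 0.5, 0, 40],
  [0, 0, 1.2, 0, 40],
  [0, 0, 2, 0, 60],
  [0, 0, 2.5, 0, 60],
  [0, 0, 2.5, 0, 60],
])

```text
time_s: 40.72
tcp_pos: [0.5433, -0.0443, 0.1468]
ee_rot: [[0.975, -0.221, 0.007], [-0.221, -0.975, 0.001], [0.007, -0.002, -1.0]]
wrist_force: [1.1, -0.0, 1.2]
gripper_width: 0.609
gripper_force: 0.0
```

```bash
python3 - <<'E'
from stubs import *
st()
# cap top in both views: bright low-saturation disc, near the expected place
for n in("top","side"):
    c=cap(n);e=proj(c,[.444,-.024,.084]);h=cv2.cvtColor(c["pixels"],cv2.COLOR_RGB2HSV)
    u,v=e.astype(int);b=(u-14,v-14,u+15,v+15)
    print(n,e,[(p,onz(c,*p,.084)) for p,R in rects(h,b,190 if n=="top" else 170,20)])
E
```

```text
t 40.7167 p [ 0.5433 -0.0443  0.1468] close 77.21384012053691 w 52.98445600482901 gf 0.0 F [ 1.1312 -0.0496  1.1558] j [ 12.4  19.1 -18.6   0.1 -51.8  64.8]
top [337.9643 247.4718] [(array([339.045 , 248.6933]), array([ 0.4409, -0.0268,  0.084 ]))]
side [298.9239 244.8317] [(array([296.7656, 245.0469]), array([ 0.4378, -0.0246,  0.084 ]))]
```

Call:
servo_tool([
  [-0.8, 0.2, 0, 0, 60],
  [-1.8, 0.4, 0, 0, 60],
  [-2.7, 0.6, 0, 0, 60],
  [-3.3, 0.67, 0, 0, 60],
  [-3.3, 0.67, 0, 0, 60],
])

```text
time_s: 41.23
tcp_pos: [0.437, -0.0253, 0.1415]
ee_rot: [[0.975, -0.223, -0.006], [-0.223, -0.975, -0.0], [-0.006, 0.002, -1.0]]
wrist_force: [0.1, -0.1, 0.6]
gripper_width: 0.692
gripper_force: 0.0
```

Call:
servo_tool([
  [0, 0, -0.6, 0, 60],
  [0, 0, -1.2, 0, 60],
  [0, 0, -1.8, 0, 60],
  [0, 0, -2.2, 0, 60],
  [0, 0, -2.32, 0, 60],
])

```text
time_s: 41.65
tcp_pos: [0.4404, -0.0255, 0.0708]
ee_rot: [[0.975, -0.223, -0.006], [-0.223, -0.975, -0.002], [-0.006, 0.003, -1.0]]
wrist_force: [-0.1, 0.4, -0.2]
gripper_width: 0.686
gripper_force: 0.0
```

Call:
servo_tool([
  [0, 0, 0, 0, 60],
  [0, 0, 0, 0, 20],
  [0, 0, 0, 0, 20],
  [0, 0, 0, 0, 20],
  [0, 0, 0, 0, 20],
])

```text
time_s: 42.07
tcp_pos: [0.4425, -0.0249, 0.0743]
ee_rot: [[0.975, -0.223, 0.002], [-0.223, -0.975, 0.0], [0.001, -0.001, -1.0]]
wrist_force: [-0.8, -0.5, 0.0]
gripper_width: 0.471
gripper_force: 0.0
```

Call:
servo_tool([
  [0, 0, 0, 0, 20],
  [0, 0, 0, 0, 20],
  [0, 0, 0, 0, 20],
  [0, 0, 0, 0, 20],
  [0, 0, 0, 0, 20],
])

```text
time_s: 42.48
tcp_pos: [0.4425, -0.0247, 0.0741]
ee_rot: [[0.975, -0.223, 0.001], [-0.223, -0.975, 0.0], [0.001, -0.001, -1.0]]
wrist_force: [-2.0, 4.0, 5.4]
gripper_width: 0.379
gripper_force: 30.0
```

```bash
python3 st.py
```

```text
t 42.4833 p [ 0.4425 -0.0247  0.0741] close 77.14292152677041 w 32.964169518493534 gf 29.99953044578433 F [-2.0411  3.951   5.3597] j [ 17.9  16.6 -36.8  -0.  -36.6  59.2]
```

Call:
servo_tool([
  [0, 0, 0, -0.05, 20],
  [0, 0, 0, -0.13, 20],
  [0, 0, 0, -0.21, 20],
  [0, 0, 0, -0.29, 20],
  [0, 0, 0, -0.37, 20],
])

```text
time_s: 42.9
tcp_pos: [0.4425, -0.0249, 0.0741]
ee_rot: [[0.826, -0.563, 0.001], [-0.563, -0.826, 0.0], [0.001, -0.001, -1.0]]
wrist_force: [-0.1, 2.8, 5.7]
gripper_width: 0.386
gripper_force: 30.0
```

Call:
servo_tool([
  [0, 0, 0, -0.08, 20],
  [0, 0, 0, -0.16, 20],
  [0, 0, 0, -0.24, 20],
  [0, 0, 0, -0.32, 20],
  [0, 0, 0, -0.4, 20],
])

```text
time_s: 43.32
tcp_pos: [0.4425, -0.025, 0.0742]
ee_rot: [[0.542, -0.84, 0.001], [-0.84, -0.542, 0.0], [0.001, -0.001, -1.0]]
wrist_force: [-0.9, 2.7, 5.3]
gripper_width: 0.38
gripper_force: 30.0
```

```bash
python3 st.py; python3 -c "from st import *;print(r.sense()['moment'])"
```

```text
t 43.3167 p [ 0.4425 -0.025   0.0742] close 32.81715144381096 w 33.082395437719356 gf 29.99456035438925 F [-0.8675  2.7173  5.3276] j [ 17.9  16.6 -36.8   0.  -36.6  14.9]
[0.799  0.3137 0.072 ]
```

Call:
servo_tool([
  [0, 0, 0, -0.08, 20],
  [0, 0, 0, -0.16, 20],
  [0, 0, 0, -0.24, 20],
  [0, 0, 0, -0.32, 20],
  [0, 0, 0, -0.4, 20],
])

```text
time_s: 43.73
tcp_pos: [0.4426, -0.0249, 0.0742]
ee_rot: [[0.172, -0.985, 0.001], [-0.985, -0.172, 0.0], [0.0, -0.001, -1.0]]
wrist_force: [-0.7, 3.3, 5.8]
gripper_width: 0.382
gripper_force: 30.0
```

Call:
servo_tool([
  [0, 0, 0, -0.08, 20],
  [0, 0, 0, -0.16, 20],
  [0, 0, 0, -0.24, 20],
  [0, 0, 0, -0.32, 20],
  [0, 0, 0, -0.4, 20],
])

```text
time_s: 44.15
tcp_pos: [0.4427, -0.0249, 0.0741]
ee_rot: [[-0.225, -0.974, 0.001], [-0.974, 0.225, 0.0], [-0.0, -0.001, -1.0]]
wrist_force: [-0.2, 2.3, 5.0]
gripper_width: 0.386
gripper_force: 30.0
```

```bash
python3 -c "
from st import *
st();print(r.sense()['moment'])
c=cap('side');h=c['pixels'];cv2.imwrite('pics/c8.png',cv2.resize(h[210:310,270:370,::-1],None,fx=5,fy=5,interpolation=cv2.INTER_CUBIC))"
```

```text
t 44.15 p [ 0.4427 -0.0249  0.0741] close 166.9845225822684 w 33.623501408702424 gf 29.994414341636002 F [-0.1754  2.2878  5.0481] j [ 17.9  16.6 -36.8   0.  -36.6 -31. ]
[0.8008 0.0969 0.0841]
```

Call:
servo_tool([
  [0, 0, 0, -0.08, 20],
  [0, 0, 0, -0.16, 20],
  [0, 0, 0, -0.24, 20],
  [0, 0, 0, -0.32, 20],
  [0, 0, 0, -0.4, 20],
])

```text
time_s: 44.62
tcp_pos: [0.4428, -0.025, 0.0742]
ee_rot: [[-0.586, -0.811, 0.002], [-0.811, 0.586, 0.0], [-0.001, -0.001, -1.0]]
wrist_force: [-0.9, 1.4, 4.4]
gripper_width: 0.379
gripper_force: 30.0
```

```bash
python3 -c "
from st import *
st();print(r.sense()['moment'])"
```

```text
t 44.6167 p [ 0.4428 -0.025   0.0742] close 144.15152494033794 w 32.966137910388575 gf 29.994625663384795 F [-0.8725  1.3744  4.373 ] j [ 17.9  16.6 -36.8   0.  -36.6 -53.8]
[0.6386 0.0296 0.0781]
```

Call:
servo_tool([
  [0, 0, 0, -0.08, 20],
  [0, 0, 0, -0.16, 20],
  [0, 0, 0, -0.24, 20],
  [0, 0, 0, -0.32, 20],
  [0, 0, 0, -0.4, 20],
])

```text
time_s: 45.03
tcp_pos: [0.4429, -0.025, 0.0742]
ee_rot: [[-0.855, -0.519, 0.002], [-0.519, 0.855, 0.0], [-0.002, -0.001, -1.0]]
wrist_force: [-0.1, 1.0, 5.2]
gripper_width: 0.389
gripper_force: 30.0
```

```bash
python3 -c "
from st import *
st();print(r.sense()['moment'])"
```

```text
t 45.0333 p [ 0.4429 -0.025   0.0742] close 121.23610411385862 w 33.8425011666375 gf 29.994565062224865 F [-0.1088  1.0272  5.1592] j [ 17.9  16.6 -36.8   0.1 -36.5 -76.7]
[ 0.4414 -0.1339  0.0717]
```

Call:
servo_tool([
  [0, 0, 0, 0, 20],
  [0, 0, 0, 0, 55],
  [0, 0, 0, 0, 55],
  [0, 0, 0, 0, 55],
  [0, 0, 0, 0, 55],
])

```text
time_s: 45.45
tcp_pos: [0.4413, -0.0254, 0.0731]
ee_rot: [[-0.854, -0.52, -0.002], [-0.52, 0.854, -0.0], [0.002, 0.001, -1.0]]
wrist_force: [0.4, -0.3, -0.6]
gripper_width: 0.588
gripper_force: 0.0
```

Call:
servo_tool([
  [0, 0, 0.5, 0, 55],
  [0, 0, 1.3, 0, 55],
  [0, 0, 2.2, 0, 55],
  [0, 0, 3.2, 0, 55],
  [0, 0, 4, 0, 55],
])

```text
time_s: 45.87
tcp_pos: [0.4419, -0.0252, 0.1953]
ee_rot: [[-0.854, -0.521, 0.0], [-0.521, 0.854, -0.0], [-0.0, -0.0, -1.0]]
wrist_force: [0.2, -0.4, 0.0]
gripper_width: 0.637
gripper_force: 0.0
```

Call:
servo_tool([
  [0, 0.8, 0.4, 0, 55],
  [0, 1.8, 0.8, 0, 55],
  [0, 2.9, 1, 0, 55],
  [0, 4, 1, 0, 55],
  [0, 5, 1, 0, 55],
])

```text
time_s: 46.28
tcp_pos: [0.4416, 0.1264, 0.224]
ee_rot: [[-0.854, -0.52, 0.001], [-0.52, 0.854, 0.001], [-0.001, 0.0, -1.0]]
wrist_force: [0.9, -1.3, -0.5]
gripper_width: 0.635
gripper_force: 0.0
```

```bash
python3 -c "
from st import *
st();print(r.sense()['moment'])"
```

```text
t 46.2833 p [0.4416 0.1264 0.224 ] close 121.3609257643814 w 55.22482205885131 gf 0.0 F [ 0.903  -1.286  -0.4672] j [ 36.3   6.5 -23.1  -0.  -60.3 -95. ]
[ 0.0834 -0.1733  0.0109]
```

Call:
servo_tool([
  [0, 1, 0, 0, 55],
  [0, 2.1, 0, 0, 55],
  [0, 3.2, 0, 0, 55],
  [0, 4.2, 0, 0, 55],
  [0, 5, 0, 0, 55],
])

```text
time_s: 46.7
tcp_pos: [0.4415, 0.2768, 0.223]
ee_rot: [[-0.853, -0.521, -0.001], [-0.521, 0.853, -0.001], [0.001, -0.0, -1.0]]
wrist_force: [0.2, 0.2, -0.2]
gripper_width: 0.627
gripper_force: 0.0
```

```bash
python3 - <<'E'
from st import *
st()
s=cap("side");t=cap("top")
o=np.zeros((600,800,3),np.uint8);o[:400,:400]=cv2.resize(s["pixels"][210:310,270:370,::-1],(400,400),interpolation=cv2.INTER_CUBIC)
o[:350,400:]=cv2.resize(t["pixels"][180:285,280:400,::-1],(400,350),interpolation=cv2.INTER_CUBIC)
o[400:600,400:600]=t["pixels"][20:220,340:540,::-1];o[410:600,:400]=t["pixels"][170:360,60:460,::-1]
cv2.imwrite("pics/c9.png",o)
E
```

```text
t 46.7 p [0.4415 0.2768 0.223 ] close 121.43218109122759 w 54.542586098311254 gf 0.0 F [ 0.1731  0.2151 -0.2233] j [  49.9   12.7  -15.4   -0.   -61.9 -108.5]
```

View pics/c9.png

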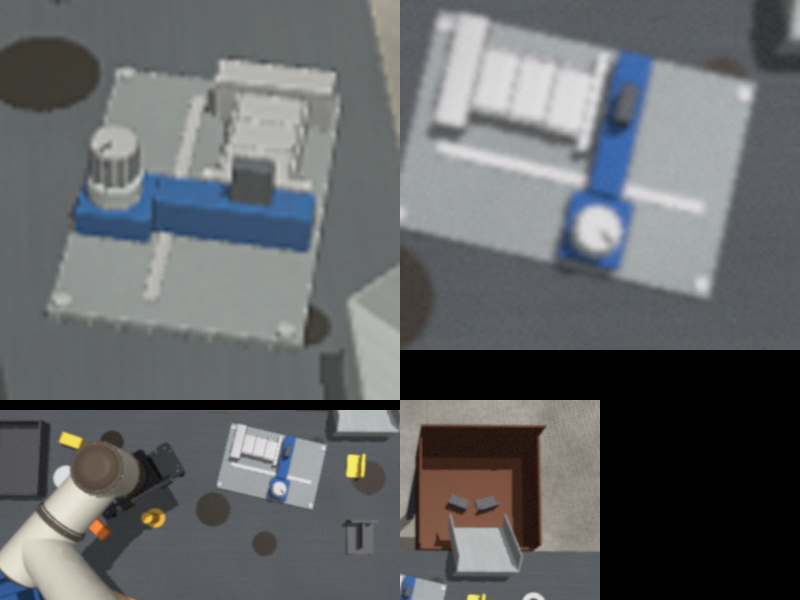

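The final picture shows the three stubs packed between the anvil and the pad, at (497,85), (535,92) and (572,100). The cap mark has turned about 2.4 rad clockwise, both angles are in the bin, and the bystanders in view are in place.

```bash
python3 -c "from station import r;print(r.finish_job())"
```

```text
the job is handed in; nothing more can be done
None
```

The job is handed in with no verdict returned: both angle offcuts are in the bin, all three stubs present are clamped square against the fixed jaw, and the cap was turned about 2.4 rad clockwise, with steady torque suggesting well over 0.5 rad of clutch slip.

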